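# Set out the breakfast case and prop its cover

## Task

Set up the breakfast case for service: swing its clear cover right back, put every butter box and jam tin from the counter flat on its floor, each in the bay that already holds one of its own kind, then flip up the stay and lower the cover so that it rests on the stay, half open. Leave the mug, the sugar bowl and the water bottle where they are.

Things in the scene. Friction and masses are not known exactly. Their poses are not given: they have to be found in the camera images.
- case: Fixed stainless case, 200 (x) by 394 (y) by 60 mm high, floor and walls 6 mm. Origin: centre of its underside; x points to the hinge side, away from the robot, y left, z up. A wall (4 mm, full height) at x = -8 mm closes the bays in front; the stay lies on the open ledge before it. A divider (6 mm, top 40 mm above the counter) at y = 0 parts the two bays.
- left_bay (a point): Middle of the left (+y) bay's row of places, on the bay's floor (case x = +44, y = +95, z = 6 mm). The bay is 188 mm wide (y) and 100 mm deep (x) inside. Three items go in a row along the case's y axis, 62 mm apart: this place, one 62 mm inward, and the outer one, where a box or a tin lies from the start; which bay has which kind varies.
- right_bay (a point): The same for the right (-y) bay: case x = +44, y = -95, z = 6 mm.
- cover (a joint): Angle of the clear flat cover (190 by 394 by 5 mm, 340 g) about its hinge along the far rim, rad: 0 shut, 1.77 swung right back against its stop. The hinge is free: the cover falls shut when let go below about 1.5, and lies back against the stop when let go beyond about 1.65. Lowered on the raised stay it comes to rest at about 0.69.
- cover_hinge (a point): Middle of the cover's hinge line, which runs along the case's y axis at x = +100 mm, 60.5 mm above the counter. Its axes turn with the cover: when shut, x points away from the robot; the cover extends along its -x.
- cover_bar (a point): Middle of the cover's round handle bar (12 mm thick, 160 mm long, along the hinge direction; held by brackets at its two ends, the middle 130 mm is free). It stands 48 mm in front of the cover's front edge, in the plane of the cover, 238 mm from the hinge line; when shut it is 63 mm above the counter.
- stay (a joint): Angle of the stay, a steel rod (10 by 10 mm, 122 mm from pivot to knob centre, 100 g), about its pivot, rad: 0 lying level along the case's +y direction on the ledge in front of the bays, under the shut cover, pi/2 upright, 1.75 against its stop, past upright, where it stays. It swings freely: let go beyond about 1.62 it drops to the stop, short of upright it falls back down.
- stay_pivot (a point): Pivot of the stay, on the case at x = -43, y = -178 mm, 46 mm above the counter. The stay turns about the case's x axis, so its knob travels in an upright plane along the case's y axis.
- stay_knob (a point): Centre of the black knob at the stay's free end: a disc 18 mm across and 16 mm thick, its flat faces looking along the case's x axis. At the start 46 mm above the counter, 33 mm in front of the bays' front wall; nothing stands on its robot side.
- kept_box: Square butter box of plain cardboard with a paper band, 48 by 48 by 36 mm high, 120 g, lying flat in one bay of the case from the start. Origin: its centre.
- kept_tin: Round jam tin of bare metal, 52 mm across, 36 mm high, 140 g, lying flat in the other bay from the start. Origin: its centre.
- box_a: Square butter box like the one in the case (48 by 48 by 36 mm high), flat on the counter; may be absent. Origin: its centre; z up, x and y along its sides.
- box_b: Another such butter box; may be absent.
- tin_a: Round jam tin like the one in the case (52 mm across, 36 mm high), flat on the counter; may be absent. Origin: its centre.
- tin_b: Another such jam tin; may be absent.
- mug: White mug, 80 mm across, 90 mm high, not to be disturbed. Origin: centre of its underside.
- sugar_bowl: White bowl, 100 mm across, 50 mm high, not to be disturbed. Origin: centre of its underside.
- water_bottle: Glass bottle, 72 mm across, 200 mm high, not to be disturbed. Origin: centre of its underside.

How it is judged:
On the way, in this order (a step that is already met when the one before it is completed fails the run):
1. the cover is swung right back and stays there (value of joint cover above 1.68 rad), for 0.3 s.
2. the stay is flipped up past upright (value of joint stay above 1.64 rad), for 0.3 s.
At the end, for the whole second after the job is handed in: Stay up against its stop (over 1.64 rad), cover resting on it (0.58 to 0.80 rad); every box present lies flat (within 0.15 rad; a box on any face), still, on the floor of one bay and every tin in the other, each with the one that was there from the start; nothing is held (value of joint stay above 1.64 rad and value of joint cover between 0.58 and 0.8 rad and contact force between cover and stay above 0.3 N and (((y of kept_box in the frame of case between 0.02 and 0.175 m and x of kept_box in the frame of case between 0.005 and 0.085 m and z of kept_box in the frame of case between 0.015 and 0.036 m and (angle between the x axis of kept_box and the z axis of case, either way round below 0.15 rad or angle between the y axis of kept_box and the z axis of case, either way round below 0.15 rad or angle between the z axis of kept_box and the z axis of case, either way round below 0.15 rad) and linear speed of kept_box below 0.03 m/s) and (y of box_a in the frame of case between 0.02 and 0.175 m and x of box_a in the frame of case between 0.005 and 0.085 m and z of box_a in the frame of case between 0.015 and 0.036 m and (angle between the x axis of box_a and the z axis of case, either way round below 0.15 rad or angle between the y axis of box_a and the z axis of case, either way round below 0.15 rad or angle between the z axis of box_a and the z axis of case, either way round below 0.15 rad) and linear speed of box_a below 0.03 m/s) and (y of box_b in the frame of case between 0.02 and 0.175 m and x of box_b in the frame of case between 0.005 and 0.085 m and z of box_b in the frame of case between 0.015 and 0.036 m and (angle between the x axis of box_b and the z axis of case, either way round below 0.15 rad or angle between the y axis of box_b and the z axis of case, either way round below 0.15 rad or angle between the z axis of box_b and the z axis of case, either way round below 0.15 rad) and linear speed of box_b below 0.03 m/s) and (y of kept_tin in the frame of case between -0.175 and -0.02 m and x of kept_tin in the frame of case between 0.005 and 0.085 m and z of kept_tin in the frame of case between 0.015 and 0.036 m and angle between the z axis of kept_tin and the z axis of case, either way round below 0.15 rad and linear speed of kept_tin below 0.03 m/s) and (y of tin_a in the frame of case between -0.175 and -0.02 m and x of tin_a in the frame of case between 0.005 and 0.085 m and z of tin_a in the frame of case between 0.015 and 0.036 m and angle between the z axis of tin_a and the z axis of case, either way round below 0.15 rad and linear speed of tin_a below 0.03 m/s) and (y of tin_b in the frame of case between -0.175 and -0.02 m and x of tin_b in the frame of case between 0.005 and 0.085 m and z of tin_b in the frame of case between 0.015 and 0.036 m and angle between the z axis of tin_b and the z axis of case, either way round below 0.15 rad and linear speed of tin_b below 0.03 m/s)) or ((y of kept_box in the frame of case between -0.175 and -0.02 m and x of kept_box in the frame of case between 0.005 and 0.085 m and z of kept_box in the frame of case between 0.015 and 0.036 m and (angle between the x axis of kept_box and the z axis of case, either way round below 0.15 rad or angle between the y axis of kept_box and the z axis of case, either way round below 0.15 rad or angle between the z axis of kept_box and the z axis of case, either way round below 0.15 rad) and linear speed of kept_box below 0.03 m/s) and (y of box_a in the frame of case between -0.175 and -0.02 m and x of box_a in the frame of case between 0.005 and 0.085 m and z of box_a in the frame of case between 0.015 and 0.036 m and (angle between the x axis of box_a and the z axis of case, either way round below 0.15 rad or angle between the y axis of box_a and the z axis of case, either way round below 0.15 rad or angle between the z axis of box_a and the z axis of case, either way round below 0.15 rad) and linear speed of box_a below 0.03 m/s) and (y of box_b in the frame of case between -0.175 and -0.02 m and x of box_b in the frame of case between 0.005 and 0.085 m and z of box_b in the frame of case between 0.015 and 0.036 m and (angle between the x axis of box_b and the z axis of case, either way round below 0.15 rad or angle between the y axis of box_b and the z axis of case, either way round below 0.15 rad or angle between the z axis of box_b and the z axis of case, either way round below 0.15 rad) and linear speed of box_b below 0.03 m/s) and (y of kept_tin in the frame of case between 0.02 and 0.175 m and x of kept_tin in the frame of case between 0.005 and 0.085 m and z of kept_tin in the frame of case between 0.015 and 0.036 m and angle between the z axis of kept_tin and the z axis of case, either way round below 0.15 rad and linear speed of kept_tin below 0.03 m/s) and (y of tin_a in the frame of case between 0.02 and 0.175 m and x of tin_a in the frame of case between 0.005 and 0.085 m and z of tin_a in the frame of case between 0.015 and 0.036 m and angle between the z axis of tin_a and the z axis of case, either way round below 0.15 rad and linear speed of tin_a below 0.03 m/s) and (y of tin_b in the frame of case between 0.02 and 0.175 m and x of tin_b in the frame of case between 0.005 and 0.085 m and z of tin_b in the frame of case between 0.015 and 0.036 m and angle between the z axis of tin_b and the z axis of case, either way round below 0.15 rad and linear speed of tin_b below 0.03 m/s)))); the robot touches nothing.
It fails at once if the mug is pushed more than 30 mm from its place (distance of mug from where it was at the start of the episode above 0.03 m).
It fails at once if the sugar bowl is pushed more than 30 mm from its place (distance of sugar_bowl from where it was at the start of the episode above 0.03 m).
It fails at once if the water bottle is pushed more than 30 mm from its place (distance of water_bottle from where it was at the start of the episode above 0.03 m).
Of box_a, box_b, tin_a, tin_b only 2 to 4 are there at a start; the rules pass over those that are not, and their reading is None.
At some moment in a run one of box_a, box_b may be knocked a few centimetres aside while the robot is not near it.
Once in a run the grip may slacken for a moment while it holds something.
It also fails if it takes over 210 s, if anything falls off the work surface, if the arm or the gripper's body presses on something with over 40 N, if the wrist force passes 120 N, or if a joint passes its speed limit or range.

## Robot

A 6-joint arm with a two-finger parallel gripper is mounted at the origin on the work surface. World frame = base frame: x ahead of the robot, y to its left, z up, the work surface at z = 0. Lengths are in m, angles in rad, forces in N, time in s.
With the tool pointing down it reaches from about 0.275 to 0.775 m from the base axis. Payload 14.6 kg.
Tool frame: the origin (TCP) lies between the finger pads; the fingertips stand 17 mm ahead of it and the grasp point (between the pads) lies 2 mm behind it; x points along the fingers, y is the direction in which the jaws open and shut, and the axes are right-handed (so a half turn about x gives the same grasp; the last joint's range is limited). The gripper opens to 85 mm and grips with 20 to 120 N. Pads are 22 mm wide; open, the fingers measure 114 mm over their backs; the gripper's body (76 mm by 85 mm) begins 54 mm behind the grasp point. The pads swing forward as they close: fully open they stand 13 mm farther back than shut.
Start: joints at [-1.46, 0.263, -0.048, 1.259, 0, 1.415], TCP at [0.138, -0.507, 0.248] pointing down, gripper open.
Joint ranges: [-2.65, 2.65], [-0.89, 1.7], [-1.18, 1.37], [-2.13, 2.11], [-1.35, 1.29], [-3.14, 3.14]. Speed limits (rad/s): [1.89, 1.89, 2.57, 2.79, 3.14, 3.14].

## Interface

Orientations are given as a unit quaternion [x, y, z, w].
In Python, from workcell import observe, capture, camera_params, close_job gives the robot as it stands.
- The arm moves only by the tool apply_moves, never from a script. Its argument "plan" is a list of rows, each a list of 5 numbers: the gripper's target within -1 to 1 (shut at 1, half-way at 0, fully open at -1), then the shift along the tool's x, y, z in mm, then the turn about the tool's x in rad. A call has 1 to 12 rows; each row shifts and turns the pose as measured when the row begins, along the tool's axes as they then stand; what a row does not reach is not made up. A row lasts 1/10 s, in which the tool goes at most 50 mm and 8.59 degrees, less where a joint would pass 70% of its speed; a pose out of reach is approached as far as the arm can. A call is refused whole if a number of a shift passes 50 or a number of a turn 0.15, either way. A call with a gripper value outside its range is refused whole. The fingers move at their own pace and stop on an object; "squeeze" is the grip in N (left out, the last holds). Time passes only in rows, so rows that do not move let the fingers close. It gives the time, the measured TCP pose, the force and the opening at its end, in the units of the state.
- observe(): the state, without advancing time (a new reading comes with each control period).
- capture(name): name is "scene" or "top"; returns (picture, depth): 480x640x3 uint8, red, green, blue; 480x640 float32, m along the optical axis (not along the pixel's ray), 0 where there is no reading.
- camera_params(name): a dict with "fx", "fy", "cx", "cy" (pixels), "view" (4x4, takes a point from world to camera coordinates). Camera axes: x right, y down, z forward; pixel columns grow to the right and rows downward; lengths in m; the calibration is good to about 2 mm. A picture is of the moment at which its call begins. camera_params takes no time and is no camera call.
- close_job(): hands the job in, once; it reports no verdict.
The state is a dict: "time_s": time; "joint_pos": joint angles; "joint_velocities": joint speeds; "joint_torque": joint torques, N m; "eef_pos": TCP position; "tool_rot": TCP orientation; "force": force on the tool from outside, world axes, zero at the start; "wrist_torque": the same for the moment, N m; "opening": finger opening in m.
Only numpy, scipy, OpenCV 4.12 (cv2) and the standard library are available. Lean on these libraries where they do the work, as an engineer would, in place of code of your own. Each camera call takes 0.05 s, during which the arm holds its last target. There are 200 camera calls.

## Working session

There is one attempt and no reset: what is moved stays moved. The work goes in short steps, Python scripts to look and compute and a tool call to move; the robot and the scene stay as the last step left them, time stands still between calls to the robot, and variables do not carry over. Pictures are saved under pics/ and viewed, about 12 in all and at most 16, crops included, and the job is handed in when it is done.

Besides the shell and the picture viewer there is one more tool, called after "Emit:" by a JSON object that holds its "fn" and its "kwargs", one argument or row to a line. apply_moves: Moves the arm, as the interface text tells. Its arguments: {"type":"object","properties":{"plan":{"type":"array"},"squeeze":{"type":"number"}},"required":["plan"]}

```bash
mkdir -p pics; ls
cat > h.py <<'E'
import numpy as np, cv2
from workcell import observe, capture, camera_params, close_job
def cap(n,name=None):
    im,d=capture(n)
    np.savez(f'/tmp/{n}.npz',im=im,d=d)
    if name: cv2.imwrite(f'pics/{name}.png',im[:,:,::-1])
    return im,d
def pts(n,d):
    p=camera_params(n); v,u=np.mgrid[:480,:640]
    c=np.stack([(u-p['cx'])/p['fx']*d,(v-p['cy'])/p['fy']*d,d,np.ones_like(d)],-1)
    return (c@np.linalg.inv(np.array(p['view'])).T)[...,:3]
def ray(n,u,v,z):
    p=camera_params(n); T=np.linalg.inv(np.array(p['view']))
    r=T[:3,:3]@np.array([(u-p['cx'])/p['fx'],(v-p['cy'])/p['fy'],1]); o=T[:3,3]
    return o+r*(z-o[2])/r[2]
def proj(n,P):
    p=camera_params(n); q=np.array(p['view'])@np.append(P,1)
    return q[0]/q[2]*p['fx']+p['cx'],q[1]/q[2]*p['fy']+p['cy']
E
python3 - <<'E'
from h import *
for n in('scene','top'):
    im,d=cap(n,n+'0'); p=camera_params(n); T=np.linalg.inv(np.array(p['view'])); print(n,p['fx'],p['cx'],p['cy'],T.round(3).tolist(),(d>0).mean())
s=observe(); print(s)
E
```

```text
pics
scene 467.9607966433194 318.3142956678519 244.18459217430558 [[-0.028, 0.827, -0.561, 1.256], [1.0, 0.025, -0.013, 0.06], [0.004, -0.561, -0.828, 1.076], [0.0, 0.0, 0.0, 1.0]] 0.9960123697916666
top 502.92965052351485 321.6562111096934 237.35387495192174 [[-0.007, -0.989, 0.15, 0.378], [-1.0, 0.007, -0.002, 0.039], [0.001, -0.15, -0.989, 1.303], [0.0, 0.0, 0.0, 1.0]] 0.9956575520833333
{'time_s': 0.1, 'joint_pos': array([-1.46032476e+00,  2.63491714e-01, -4.88584453e-02,  1.25941359e+00,
       -2.66859884e-06,  1.41552458e+00]), 'joint_velocities': array([-0.00090918, -0.00097683,  0.00239175,  0.00069053, -0.00016181,
       -0.00121214]), 'joint_torque': array([ 2.99547610e-03, -6.38574958e+01,  3.85064757e+01,  1.00031981e-02,
       -2.18593514e-04, -4.11344763e-05]), 'eef_pos': array([ 0.13786198, -0.50633865,  0.24787008]), 'tool_rot': array([ 0.70088065,  0.09402019, -0.70086722,  0.09333626]), 'force': array([ 0.27769644, -0.17908609, -0.35058532]), 'wrist_torque': array([-0.08045743, -0.03588299, -0.02971848]), 'opening': 0.08534657818379883}
```

View pics/scene0.png

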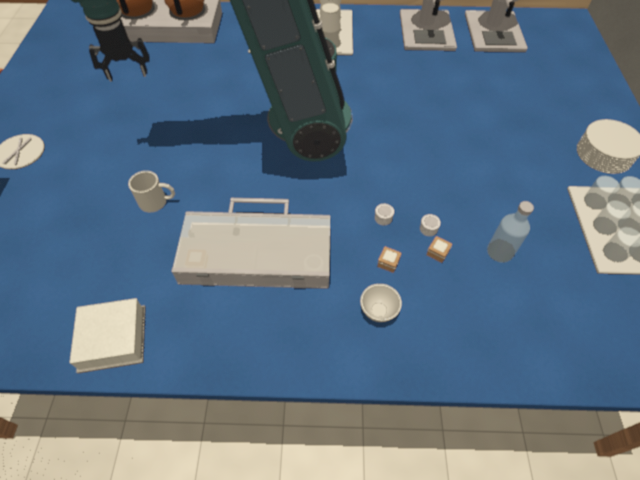

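View pics/top0.png

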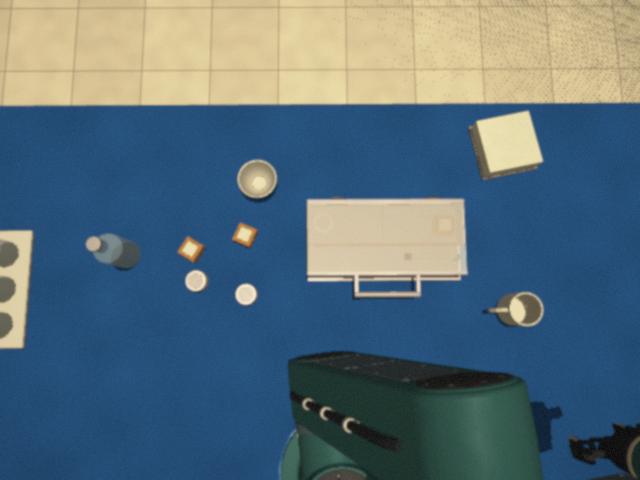

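The scene view shows the case at about (255,245) with its bar at (258,205). The two tins are at (384,214) and (430,224), and the boxes at (389,258) and (439,246). In the top view the kept tin is in the left bay at (322,223), the kept box in the right bay at (445,224), and the stay knob at (408,257).

Run:
```python
from h import *
for n in('top','scene'):
    z=np.load(f'/tmp/{n}.npz'); d=z['d']; P=pts(n,d); Z=P[...,2]
    m=((d>0)&(Z>0.018)&(Z<0.3)&(P[...,0]>0.25)&(P[...,0]<0.9)&(abs(P[...,1])<0.75)).astype(np.uint8)
    k,L,st,c=cv2.connectedComponentsWithStats(m)
    print(n)
    for i in range(1,k):
        if st[i,4]<60: continue
        q=P[L==i]; zt=np.percentile(q[:,2],90); t=q[q[:,2]>zt-.008]
        r=cv2.minAreaRect((t[:,:2]*1000).astype(np.float32))
        print(st[i,:4],'ztop',zt.round(4),'mid',np.median(t,0).round(4),'rect',np.round(r[0],1),np.round(r[1],1),round(r[2],1))
z=np.load('/tmp/top.npz');P=pts('top',z['d'])
for u,v in((322,223),(350,223),(445,224),(408,257),(380,260),(388,294),(388,240)): print(u,v,P[v,u].round(4))
from scipy.spatial.transform import Rotation as R
print(R.from_quat(observe()['tool_rot']).as_matrix().round(3))
```

```text
top
[472 111  71  65] ztop 0.0568 mid [ 0.8152 -0.448   0.0538] rect [ 816.7 -449.1] [142.1 143.9] 11.6
[238 160  38  38] ztop 0.0501 mid [0.7378 0.206  0.0481] rect [722.7 203.4] [99.1 95.7] 1.3
[307 197 160 100] ztop 0.0682 mid [ 0.5631 -0.1227  0.065 ] rect [ 544.4 -123. ] [394.3 249.2] 89.6
[232 223  26  24] ztop 0.0393 mid [0.5806 0.235  0.0358] rect [580.2 234.8] [48.6 47.9] 66.2
[ 86 234  54  34] ztop 0.1985 mid [0.5345 0.5427 0.1996] rect [535.4 543. ] [32.3 30.8] 62.9
[177 237  27  26] ztop 0.0389 mid [0.5429 0.3719 0.0357] rect [543.4 372. ] [49.9 47.4] 58.8
[185 271  22  20] ztop 0.0393 mid [0.464  0.3558 0.0364] rect [463.3 356.2] [51.8 48. ] 88.9
[236 284  21  21] ztop 0.0394 mid [0.4285 0.2296 0.036 ] rect [428.6 228.7] [48.  49.8] 89.3
[488 292  55  34] ztop 0.0893 mid [ 0.3858 -0.4518  0.0881] rect [ 386.2 -448.3] [79.4 79.8] 38.5
[287 351  95  30] ztop 0.2854 mid [0.2851 0.0444 0.2895] rect [285.8   6.4] [ 26.3 164.9] 16.2
scene
[270  93  77  69] ztop 0.2832 mid [ 0.2914 -0.0007  0.2879] rect [ 2.884e+02 -1.000e-01] [ 30.8 171.2] 14.6
[129 171  46  38] ztop 0.0871 mi
[... 429 characters left out ...]
.6 50.6] 71.1
[428 237  24  22] ztop 0.0374 mid [0.5477 0.3707 0.035 ] rect [546.2 371.1] [48.2 50.8] 59.1
[378 247  24  24] ztop 0.0379 mid [0.5856 0.2334 0.0354] rect [583.7 233.5] [47.6 51.1] 66.0
[361 284  40  38] ztop 0.0499 mid [0.7086 0.2042 0.048 ] rect [724.9 201.2] [96.4 98.2] 83.7
[ 70 299  72  69] ztop 0.0568 mid [ 0.824  -0.4492  0.0544] rect [ 819.6 -450.3] [143.  142.3] 11.5
322 223 [0.6026 0.036  0.065 ]
350 223 [ 0.6022 -0.034   0.0645]
445 224 [ 0.5986 -0.2723  0.0615]
408 257 [ 0.516  -0.1768  0.0617]
380 260 [ 0.5084 -0.1065  0.0673]
388 294 [ 0.4249 -0.124   0.0671]
388 240 [ 0.5591 -0.1285  0.0608]
[[-0.     0.263 -0.965]
 [ 0.001 -0.965 -0.263]
 [-1.    -0.001 -0.   ]]
```

```bash
cat >> h.py <<'E'
def state():
    s=observe(); q=s['tool_rot']
    from scipy.spatial.transform import Rotation as R
    M=R.from_quat(q).as_matrix(); return s,s['eef_pos'],np.arctan2(M[1,1],M[0,1])
def plan(way,p=None,phi=None):
    """way: list of (x,y,z,phi,n); prints shift in tool axes mm and turn per row"""
    s,p0,f0=state(); p=p0 if p is None else np.array(p); phi=f0 if phi is None else phi
    for x,y,z,f,n in way:
        d=(np.array([x,y,z])-p)/n*1000; t=-(f-phi)/n
        for i in range(n):
            a=phi+(f-phi)*i/n
            print([round(-d[2],1),round(d[0]*np.cos(a)+d[1]*np.sin(a),1),round(d[0]*np.sin(a)-d[1]*np.cos(a),1),round(t,3)])
        p=np.array([x,y,z]); phi=f; print('-')
E
python3 - <<'E'
from h import *
plan([(.426,-.124,.16,0,12)])
z=np.load('/tmp/top.npz');P=pts('top',z['d']).reshape(-1,3)
z=np.load('/tmp/scene.npz');Q=pts('scene',z['d']).reshape(-1,3)
for A in(P,Q):
    for y0 in (-.18,-.15,-.12,-.09,-.07):
        m=(abs(A[:,1]-y0)<.012)&(A[:,0]>.38)&(A[:,0]<.45)&(A[:,2]>.055)&(A[:,2]<.09); print(y0,A[m].mean(0).round(4),A[m][:,0].min().round(4),A[m][:,0].max().round(4))
E
```

```text
[np.float64(7.3), np.float64(-24.4), np.float64(-31.5), np.float64(-0.109)]
[np.float64(7.3), np.float64(-20.9), np.float64(-34.0), np.float64(-0.109)]
[np.float64(7.3), np.float64(-17.1), np.float64(-36.1), np.float64(-0.109)]
[np.float64(7.3), np.float64(-13.0), np.float64(-37.7), np.float64(-0.109)]
[np.float64(7.3), np.float64(-8.9), np.float64(-38.9), np.float64(-0.109)]
[np.float64(7.3), np.float64(-4.6), np.float64(-39.6), np.float64(-0.109)]
[np.float64(7.3), np.float64(-0.3), np.float64(-39.9), np.float64(-0.109)]
[np.float64(7.3), np.float64(4.1), np.float64(-39.7), np.float64(-0.109)]
[np.float64(7.3), np.float64(8.3), np.float64(-39.0), np.float64(-0.109)]
[np.float64(7.3), np.float64(12.5), np.float64(-37.9), np.float64(-0.109)]
[np.float64(7.3), np.float64(16.6), np.float64(-36.3), np.float64(-0.109)]
[np.float64(7.3), np.float64(20.4), np.float64(-34.3), np.float64(-0.109)]
-
-0.18 [ 0.4245 -0.1798  0.067 ] 0.4194 0.4296
-0.15 [ 0.4247 -0.1496  0.0676] 0.4197 0.4297
-0.12 [ 0.4249 -0.1201  0.0671] 0.42 0.4301
-0.09 [ 0.425  -0.0903  0.0673] 0.42 0.4301
-0.07 [ 0.4254 -0.0697  0.067 ] 0.4203 0.4304
-0.18 [ 0.4302 -0.1803  0.066 ] 0.4191 0.4351
-0.15 [ 0.4305 -0.1498  0.0667] 0.4229 0.4355
-0.12 [ 0.4298 -0.1206  0.0669] 0.4225 0.4344
-0.09 [ 0.4297 -0.09    0.0657] 0.4208 0.4354
-0.07 [ 0.4301 -0.0708  0.066 ] 0.4219 0.4364
```

Emit:
{"fn": "apply_moves", "kwargs": {
  "plan": [
    [0.2, 7, -24, -31, -0.11],
    [0.2, 7, -21, -34, -0.11],
    [0.2, 7, -17, -36, -0.11],
    [0.2, 7, -13, -38, -0.11],
    [0.2, 7, -9, -39, -0.11],
    [0.2, 7, -5, -40, -0.11],
    [0.2, 7, 0, -40, -0.11],
    [0.2, 7, 4, -40, -0.11],
    [0.2, 7, 8, -39, -0.11],
    [0.2, 7, 12, -38, -0.11],
    [0.2, 7, 16, -36, -0.11],
    [0.2, 7, 20, -34, -0.11]
  ]
}}

```text
time_s: 1.3
eef_pos: [0.4199, -0.1035, 0.1592]
tool_rot: [0.485, 0.515, -0.485, 0.514]
force: [0.9, -1.0, -0.1]
opening: 0.0341
```

Run:
```python
from h import *
s,p,f=state(); print(p,f,s['joint_pos'],s['opening'],s['time_s'])
plan([(.427,-.124,.12,0,4),(.427,-.124,.063,0,3)])
```

```text
[ 0.41990532 -0.10349883  0.15918664] 0.05858758905717929 [-0.43142946  0.15813877 -0.44172467  0.97250985  0.00140247  1.0807789 ] 0.03414237875039709 1.3
[np.float64(9.8), np.float64(1.5), np.float64(5.2), np.float64(0.015)]
[np.float64(9.8), np.float64(1.5), np.float64(5.2), np.float64(0.015)]
[np.float64(9.8), np.float64(1.6), np.float64(5.2), np.float64(0.015)]
[np.float64(9.8), np.float64(1.7), np.float64(5.2), np.float64(0.015)]
-
[np.float64(19.0), np.float64(0.0), np.float64(0.0), 0.0]
[np.float64(19.0), np.float64(0.0), np.float64(0.0), 0.0]
[np.float64(19.0), np.float64(0.0), np.float64(0.0), 0.0]
-
```

Emit:
{"fn": "apply_moves", "kwargs": {
  "plan": [
    [0.2, 10, 2, 5, 0.02],
    [0.2, 10, 2, 5, 0.02],
    [0.2, 10, 2, 5, 0.015],
    [0.2, 10, 1, 5, 0],
    [0.2, 0, 0, 0, 0],
    [0.2, 15, 0, 0, 0],
    [0.2, 15, 0, 0, 0]
  ]
}}

```text
time_s: 2.0
eef_pos: [0.4284, -0.1241, 0.0856]
tool_rot: [0.5, 0.501, -0.499, 0.5]
force: [-0.4, 0.5, -0.3]
opening: 0.0341
```

Run:
```python
from h import *
s,p,f=state(); print(p,f,s['opening'],s['time_s'],s['force'],s['joint_velocities'].round(3))
```

```text
[ 0.42836131 -0.12410311  0.08559537] 0.001894099970397028 0.03410844407603526 2.0 [-0.37501715  0.51469554 -0.29022927] [-0.021  0.161 -0.248 -0.424  0.    -0.001]
```

Emit:
{"fn": "apply_moves", "kwargs": {
  "plan": [
    [0.2, 12, 0, 0, 0],
    [0.2, 11, 0, 0, 0],
    [1, 0, 0, 0, 0],
    [1, 0, 0, 0, 0],
    [1, 0, 0, 0, 0],
    [1, 0, 0, 0, 0],
    [1, 0, 0, 0, 0]
  ],
  "squeeze": 30
}}

```text
time_s: 2.7
eef_pos: [0.4275, -0.1265, 0.0628]
tool_rot: [0.503, 0.5, -0.5, 0.498]
force: [0.8, 3.6, -1.7]
opening: 0.0107
```

Run:
```python
from h import *
s,p,f=state(); print(p,f,s['opening'],s['time_s'],s['force'])
h=np.array([p[0]+.238,p[2]-.0025+.002])
a=np.linspace(0,1.74,28); a=a-0
X=h[0]-.238*np.cos(a); Z=h[1]+.238*np.sin(a)
print(np.c_[a[1:],-np.diff(Z)*1000,np.diff(X)*1000,X[1:],Z[1:]].round(3))
```

```text
[ 0.42748552 -0.12647364  0.06279049] -0.005355304359406453 0.010670627681019644 2.7 [ 0.83834915  3.62431044 -1.73636765]
[[  0.064 -15.327   0.494   0.428   0.078]
 [  0.129 -15.264   1.48    0.429   0.093]
 [  0.193 -15.137   2.46    0.432   0.108]
 [  0.258 -14.947   3.43    0.435   0.123]
 [  0.322 -14.695   4.385   0.44    0.138]
 [  0.387 -14.382   5.322   0.445   0.152]
 [  0.451 -14.009   6.237   0.451   0.166]
 [  0.516 -13.578   7.127   0.458   0.18 ]
 [  0.58  -13.091   7.986   0.466   0.193]
 [  0.644 -12.55    8.813   0.475   0.205]
 [  0.709 -11.956   9.603   0.485   0.217]
 [  0.773 -11.313  10.353   0.495   0.229]
 [  0.838 -10.623  11.06    0.506   0.239]
 [  0.902  -9.888  11.721   0.518   0.249]
 [  0.967  -9.113  12.334   0.53    0.258]
 [  1.031  -8.3    12.895   0.543   0.266]
 [  1.096  -7.452  13.403   0.557   0.274]
 [  1.16   -6.574  13.855   0.57    0.28 ]
 [  1.224  -5.668  14.249   0.585   0.286]
 [  1.289  -4.738  14.585   0.599   0.291]
 [  1.353  -3.789  14.86    0.614   0.295]
 [  1.418  -2.824  15.073   0.629   0.298]
 [  1.482  -1.848  15.223   0.644   0.299]
 [  1.547  -0.864  15.311   0.66    0.3  ]
 [  1.611   0.124  15.335   0.675   0.3  ]
 [  1.676   1.111  15.295   0.69    0.299]
 [  1.74    2.094  15.191   0.706   0.297]]
```

Emit:
{"fn": "apply_moves", "kwargs": {
  "plan": [
    [1, -15, 0, 0, 0],
    [1, -15, 1, 0, 0],
    [1, -15, 2, 0, 0],
    [1, -15, 3, 0, 0],
    [1, -15, 4, 0, 0],
    [1, -14, 5, 0, 0],
    [1, -14, 6, 0, 0],
    [1, -14, 7, 0, 0],
    [1, -13, 8, 0, 0],
    [1, -12, 9, 0, 0]
  ]
}}

```text
time_s: 3.7
eef_pos: [0.4849, -0.1273, 0.2148]
tool_rot: [0.511, 0.494, -0.49, 0.504]
force: [16.7, 3.4, -16.4]
opening: 0.0105
```

Run:
```python
from h import *
s,p,f=state(); print(p,f,s['opening'],s['time_s'],s['force'])
print(np.hypot(p[0]-.6655,p[2]-.0605),np.arctan2(p[2]-.0605,.6655-p[0]))
```

```text
[ 0.48486725 -0.12729782  0.21481924] -0.0027613031732510018 0.01053304265575042 3.7 [ 16.65697899   3.41566864 -16.39474903]
0.2375765496967989 0.7070001122836748
```

Emit:
{"fn": "apply_moves", "kwargs": {
  "plan": [
    [1, -10, 11, 0, 0],
    [1, -10, 12, 0, 0],
    [1, -10, 12, 0, 0],
    [1, -9, 12, 0, 0],
    [1, -8, 13, 0, 0],
    [1, -7, 13, 0, 0],
    [1, -7, 14, 0, 0],
    [1, -6, 14, 0, 0],
    [1, -5, 14, 0, 0],
    [1, -4, 15, 0, 0]
  ]
}}

```text
time_s: 4.7
eef_pos: [0.6143, -0.1274, 0.2957]
tool_rot: [0.51, 0.497, -0.492, 0.501]
force: [-0.7, 2.1, -5.7]
opening: 0.0109
```

Run:
```python
from h import *
s,p,f=state(); print(p,f,s['opening'],s['time_s'],s['force'],s['joint_pos'])
print(np.hypot(p[0]-.6655,p[2]-.0605),np.arctan2(p[2]-.0605,.6655-p[0]))
```

```text
[ 0.61426445 -0.12744025  0.2957399 ] -0.00327223185374684 0.010921587673317417 4.7 [-0.66094428  2.05189936 -5.70354892] [-0.34297906  0.42893228  0.33287971  1.45844365  0.01994838  1.23110483]
0.24075483781976623 1.3563441896347503
```

Emit:
{"fn": "apply_moves", "kwargs": {
  "plan": [
    [1, -2, 15, 0, 0],
    [1, -1, 15, 0, 0],
    [1, -1, 15, 0, 0],
    [1, 0, 15, 0, 0],
    [1, 1, 15, 0, 0],
    [1, 2, 15, 0, 0],
    [1, 1, 5, 0, 0],
    [1, 0, 0, 0, 0]
  ]
}}

```text
time_s: 5.5
eef_pos: [0.7116, -0.1277, 0.2976]
tool_rot: [0.508, 0.498, -0.493, 0.5]
force: [0.1, 2.8, 0.4]
opening: 0.0105
```

Run:
```python
from h import *
s,p,f=state(); print(p,f,s['opening'],s['time_s'],s['force'],s['joint_pos'])
print(np.hypot(p[0]-.6655,p[2]-.0605),np.arctan2(p[2]-.0605,.6655-p[0]))
```

```text
[ 0.71163708 -0.1276759   0.29762907] -0.0032078347908290976 0.010471187217107759 5.5 [0.13225675 2.75326781 0.38019886] [-0.29641285  0.64208584  0.72203595  1.63802161  0.01696563  1.27759192]
0.24157571978679282 1.7629607653757677
```

Emit:
{"fn": "apply_moves", "kwargs": {
  "plan": [
    [0.2, 0, 0, 0, 0],
    [0.2, 0, 0, 0, 0],
    [0.2, 0, 0, 0, 0],
    [0.2, -20, 0, 0, 0],
    [0.2, -25, 0, 0, 0],
    [0.2, -10, -20, 0, 0],
    [0.2, 0, -40, 0, 0],
    [0.2, 0, -40, 0, 0],
    [0.2, 0, -40, 0, 0]
  ]
}}

```text
time_s: 6.4
eef_pos: [0.5694, -0.1298, 0.3517]
tool_rot: [0.508, 0.496, -0.494, 0.502]
force: [-0.7, -0.1, 1.7]
opening: 0.0344
```

Run:
```python
from h import *
s,p,f=state(); print(p,f,s['opening'],s['time_s'],s['force'],s['joint_pos'])
im,d=cap('scene','s1')
plan([(.4305,.228,.12,0,12)])
```

```text
[ 0.56936092 -0.12978291  0.35165333] -0.004111189386975557 0.034351403820656615 6.4 [-0.65034094 -0.09435599  1.70069007] [-0.37067595  0.35551268  0.36617251  1.56633078  0.01519635  1.20426073]
[np.float64(19.3), np.float64(-11.2), np.float64(-29.7), np.float64(-0.0)]
[np.float64(19.3), np.float64(-11.1), np.float64(-29.7), np.float64(-0.0)]
[np.float64(19.3), np.float64(-11.1), np.float64(-29.7), np.float64(-0.0)]
[np.float64(19.3), np.float64(-11.1), np.float64(-29.7), np.float64(-0.0)]
[np.float64(19.3), np.float64(-11.1), np.float64(-29.7), np.float64(-0.0)]
[np.float64(19.3), np.float64(-11.1), np.float64(-29.7), np.float64(-0.0)]
[np.float64(19.3), np.float64(-11.1), np.float64(-29.7), np.float64(-0.0)]
[np.float64(19.3), np.float64(-11.1), np.float64(-29.7), np.float64(-0.0)]
[np.float64(19.3), np.float64(-11.1), np.float64(-29.7), np.float64(-0.0)]
[np.float64(19.3), np.float64(-11.1), np.float64(-29.7), np.float64(-0.0)]
[np.float64(19.3), np.float64(-11.0), np.float64(-29.7), np.float64(-0.0)]
[np.float64(19.3), np.float64(-11.0), np.float64(-29.7), np.float64(-0.0)]
-
```

View pics/s1.png

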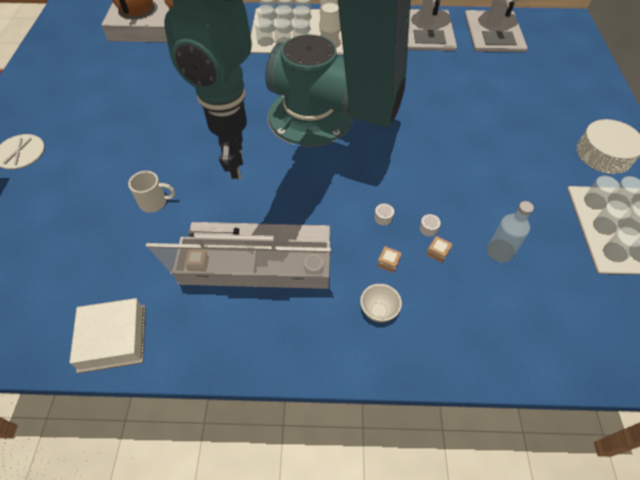

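The cover lies back (bar at about (232,240)). The kept box sits at (196,259), the kept tin at (313,264), and the stay knob at (237,231). The tins and boxes haven't moved.

Emit:
{"fn": "apply_moves", "kwargs": {
  "plan": [
    [-1, 10, -11, -30, 0],
    [-1, 19, -11, -30, 0],
    [-1, 19, -11, -30, 0],
    [-1, 19, -11, -30, 0],
    [-1, 19, -11, -30, 0],
    [-1, 19, -11, -30, 0],
    [-1, 19, -11, -30, 0],
    [-1, 19, -11, -30, 0],
    [-1, 19, -11, -30, 0],
    [-1, 19, -11, -30, 0],
    [-1, 19, -11, -30, 0],
    [-1, 19, -11, -30, 0]
  ]
}}

```text
time_s: 7.65
eef_pos: [0.4269, 0.2418, 0.1306]
tool_rot: [0.512, 0.491, -0.495, 0.502]
force: [0.9, 0.2, -0.1]
opening: 0.0857
```

```bash
cat >> h.py <<'E'
np.set_printoptions(suppress=True,precision=4)
def st():
    s,p,f=state(); print(p.round(4),round(f,3),'open',round(s['opening'],4),'t',round(s['time_s'],2),'F',s['force'].round(1),'j6',s['joint_pos'][5].round(2))
def to(x,y,z,f=0):
    s,p,f0=state(); d=(np.array([x,y,z])-p)*1000
    print('tool shift',round(-d[2],1),round(d[0]*np.cos(f0)+d[1]*np.sin(f0),1),round(d[0]*np.sin(f0)-d[1]*np.cos(f0),1),'turn',round(f0-f,3))
E
python3 - <<'E'
from h import *
st(); to(.4305,.228,.022)
E
```

```text
[0.4269 0.2418 0.1306] -0.015 open 0.0857 t 7.65 F [ 0.9  0.2 -0.1] j6 1.94
tool shift 108.6 3.8 13.8 turn -0.015
```

Emit:
{"fn": "apply_moves", "kwargs": {
  "plan": [
    [-1, 15, 3, 13, -0.015],
    [-1, 20, 1, 0, 0],
    [-1, 0, 0, 0, 0]
  ]
}}

```text
time_s: 7.95
eef_pos: [0.4282, 0.2319, 0.0935]
tool_rot: [0.506, 0.496, -0.49, 0.507]
force: [0.4, 0.0, -0.9]
opening: 0.0851
```

Run:
```python
from h import *
st(); to(.4305,.228,.022)
```

```text
[0.4282 0.2319 0.0935] 0.007 open 0.0851 t 7.95 F [ 0.4  0.  -0.9] j6 1.89
tool shift 71.5 2.3 3.9 turn 0.007
```

Emit:
{"fn": "apply_moves", "kwargs": {
  "plan": [
    [-1, 25, 2, 3, 0],
    [-1, 25, 0, 1, 0],
    [-1, 20, 0, 0, 0],
    [-1, 1, 0, 0, 0],
    [1, 0, 0, 0, 0],
    [1, 0, 0, 0, 0],
    [1, 0, 0, 0, 0],
    [1, 0, 0, 0, 0],
    [1, 0, 0, 0, 0]
  ],
  "squeeze": 50
}}

```text
time_s: 8.85
eef_pos: [0.4363, 0.2283, 0.0301]
tool_rot: [0.51, 0.494, -0.487, 0.508]
force: [-0.8, -0.3, -1.2]
opening: 0.0509
```

Run:
```python
from h import *
st(); s,p,f=state()
plan([(p[0],p[1],.13,0,4),(.608,-.029,.13,0,12)])
```

```text
[0.4363 0.2283 0.0301] 0.004 open 0.0509 t 8.85 F [-0.8 -0.3 -1.2] j6 1.88
[np.float64(-25.0), np.float64(0.0), np.float64(0.0), np.float64(0.001)]
[np.float64(-25.0), np.float64(0.0), np.float64(0.0), np.float64(0.001)]
[np.float64(-25.0), np.float64(0.0), np.float64(0.0), np.float64(0.001)]
[np.float64(-25.0), np.float64(0.0), np.float64(0.0), np.float64(0.001)]
-
[np.float64(-0.0), np.float64(14.3), np.float64(21.4), 0.0]
[np.float64(-0.0), np.float64(14.3), np.float64(21.4), 0.0]
[np.float64(-0.0), np.float64(14.3), np.float64(21.4), 0.0]
[np.float64(-0.0), np.float64(14.3), np.float64(21.4), 0.0]
[np.float64(-0.0), np.float64(14.3), np.float64(21.4), 0.0]
[np.float64(-0.0), np.float64(14.3), np.float64(21.4), 0.0]
[np.float64(-0.0), np.float64(14.3), np.float64(21.4), 0.0]
[np.float64(-0.0), np.float64(14.3), np.float64(21.4), 0.0]
[np.float64(-0.0), np.float64(14.3), np.float64(21.4), 0.0]
[np.float64(-0.0), np.float64(14.3), np.float64(21.4), 0.0]
[np.float64(-0.0), np.float64(14.3), np.float64(21.4), 0.0]
[np.float64(-0.0), np.float64(14.3), np.float64(21.4), 0.0]
-
```

Emit:
{"fn": "apply_moves", "kwargs": {
  "plan": [
    [1, -25, 0, 0, 0],
    [1, -25, 0, 0, 0],
    [1, -25, 0, 0, 0],
    [1, -25, 0, 0, 0],
    [1, 0, 18, 32, 0],
    [1, 0, 18, 32, 0],
    [1, 0, 18, 32, 0],
    [1, 0, 18, 32, 0],
    [1, 0, 18, 32, 0],
    [1, 0, 18, 32, 0],
    [1, 0, 18, 32, 0],
    [1, 0, 18, 32, 0]
  ]
}}

```text
time_s: 10.05
eef_pos: [0.5814, -0.034, 0.1419]
tool_rot: [0.51, 0.495, -0.484, 0.511]
force: [0.7, 0.8, -0.4]
opening: 0.0506
```

Emit:
{"fn": "apply_moves", "kwargs": {
  "plan": [
    [1, 0, 10, 32, 0],
    [1, 0, 10, 28, 0],
    [1, 0, 0, 0, 0]
  ]
}}

```text
time_s: 10.35
eef_pos: [0.6047, -0.1003, 0.1424]
tool_rot: [0.511, 0.493, -0.485, 0.511]
force: [0.3, 1.1, -1.3]
opening: 0.0511
```

Run:
```python
from h import *
st(); to(.608,-.091,.037)
```

```text
[ 0.6047 -0.1003  0.1424] 0.008 open 0.0511 t 10.35 F [ 0.3  1.1 -1.3] j6 1.26
tool shift 105.4 3.4 -9.3 turn 0.008
```

Emit:
{"fn": "apply_moves", "kwargs": {
  "plan": [
    [1, 15, 0, -9, 0],
    [1, 15, 0, 0, 0],
    [1, 15, 0, 0, 0],
    [1, 15, 0, 0, 0],
    [1, 10, 0, 0, 0],
    [1, 0, 0, 0, 0]
  ]
}}

```text
time_s: 10.95
eef_pos: [0.607, -0.0887, 0.0713]
tool_rot: [0.511, 0.493, -0.485, 0.511]
force: [-0.4, 0.2, -1.5]
opening: 0.0506
```

Run:
```python
from h import *
st(); to(.608,-.091,.037)
```

```text
[ 0.607  -0.0887  0.0713] 0.008 open 0.0506 t 10.95 F [-0.4  0.2 -1.5] j6 1.28
tool shift 34.3 1.0 2.3 turn 0.008
```

Emit:
{"fn": "apply_moves", "kwargs": {
  "plan": [
    [1, 12, 0, 2, 0],
    [1, 12, 0, 0, 0],
    [1, 8, 0, 0, 0],
    [1, 2, 0, 0, 0],
    [1, 0, 0, 0, 0],
    [-0.45, 0, 0, 0, 0],
    [-0.45, 0, 0, 0, 0],
    [-0.45, 0, 0, 0, 0]
  ]
}}

```text
time_s: 11.75
eef_pos: [0.6072, -0.0903, 0.0357]
tool_rot: [0.51, 0.493, -0.485, 0.51]
force: [-0.3, -0.5, 0.2]
opening: 0.0619
```

Run:
```python
from h import *
st(); to(.465,.355,.13)
```

```text
[ 0.6072 -0.0903  0.0357] 0.008 open 0.0619 t 11.75 F [-0.3 -0.5  0.2] j6 1.27
tool shift -94.3 -138.8 -446.4 turn 0.008
```

Emit:
{"fn": "apply_moves", "kwargs": {
  "plan": [
    [-0.45, -25, 0, 0, 0],
    [-0.45, -30, 0, 0, 0],
    [-0.45, -30, 0, 0, 0],
    [-0.45, -15, -5, -20, 0],
    [-1, 0, -16, -48, 0],
    [-1, 0, -16, -48, 0],
    [-1, 0, -16, -48, 0],
    [-1, 0, -16, -48, 0],
    [-1, 0, -16, -48, 0],
    [-1, 0, -16, -48, 0],
    [-1, 0, -16, -48, 0],
    [-1, 0, -12, -45, 0]
  ]
}}

```text
time_s: 12.95
eef_pos: [0.4727, 0.3092, 0.14]
tool_rot: [0.516, 0.489, -0.483, 0.511]
force: [0.6, -0.6, -0.1]
opening: 0.0849
```

Emit:
{"fn": "apply_moves", "kwargs": {
  "plan": [
    [-1, 0, -6, -40, 0],
    [-1, 0, 0, 0, 0]
  ]
}}

```text
time_s: 13.15
eef_pos: [0.4629, 0.3564, 0.1404]
tool_rot: [0.515, 0.491, -0.481, 0.512]
force: [-0.0, -0.8, 0.2]
opening: 0.0855
```

Run:
```python
from h import *
st(); to(.465,.355,.03)
```

```text
[0.4629 0.3564 0.1404] 0.006 open 0.0855 t 13.15 F [-0.  -0.8  0.2] j6 2.09
tool shift 110.4 2.1 1.4 turn 0.006
```

Emit:
{"fn": "apply_moves", "kwargs": {
  "plan": [
    [-1, 25, -2, 1, 0],
    [-1, 25, -2, 0, 0],
    [-1, 25, -1, 0, 0],
    [-1, 20, 0, 0, 0],
    [-1, 14, 0, 0, 0],
    [1, 0, 0, 0, 0],
    [1, 0, 0, 0, 0],
    [1, 0, 0, 0, 0],
    [1, 0, 0, 0, 0],
    [1, 0, 0, 0, 0]
  ]
}}

```text
time_s: 14.15
eef_pos: [0.4654, 0.3641, 0.0379]
tool_rot: [0.522, 0.49, -0.471, 0.515]
force: [-0.0, 0.1, -1.3]
opening: 0.05
```

Run:
```python
from h import *
st(); to(.608,-.029,.14)
```

```text
[0.4654 0.3641 0.0379] 0.011 open 0.05 t 14.15 F [-0.   0.1 -1.3] j6 2.09
tool shift -102.1 138.1 394.8 turn 0.011
```

Emit:
{"fn": "apply_moves", "kwargs": {
  "plan": [
    [1, -35, 0, 0, 0],
    [1, -35, 0, 0, 0],
    [1, -35, 0, 0, 0]
  ]
}}

```text
time_s: 14.45
eef_pos: [0.454, 0.3595, 0.1408]
tool_rot: [0.519, 0.491, -0.475, 0.514]
force: [0.7, -0.6, -1.5]
opening: 0.0499
```

```bash
cat >> h.py <<'E'
def tilt():
    from scipy.spatial.transform import Rotation as R
    M=R.from_quat(observe()['tool_rot']).as_matrix(); print('toolx',M[:,0].round(3),'j',observe()['joint_pos'].round(3),'vel',observe()['joint_velocities'].round(2))
E
python3 - <<'E'
from h import *
st(); tilt(); to(.608,-.029,.14)
im,d=cap('scene'); cv2.imwrite('pics/s2.png',cv2.resize(im[150:350,150:550,::-1],(800,400)))
E
```

```text
[0.454  0.3595 0.1408] 0.011 open 0.0499 t 14.45 F [ 0.7 -0.6 -1.5] j6 2.09
toolx [ 0.067  0.021 -0.998] j [ 0.537  0.364 -0.202  0.937 -0.016  2.095] vel [ 0.01 -0.32  0.56  0.88 -0.    0.01]
tool shift 0.8 149.6 390.2 turn 0.011
```

View pics/s2.png

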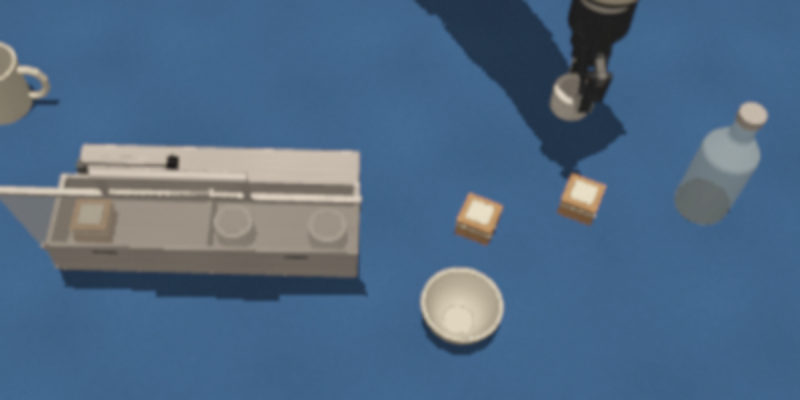

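The first tin stands in the left bay at crop (234,224), next to the divider. The second is in the grip at crop (570,97), with the gripper a little to its +y side.

Emit:
{"fn": "apply_moves", "kwargs": {
  "plan": [
    [1, 0, 10, 20, 0],
    [1, 0, 13, 34, 0],
    [1, 0, 13, 34, 0],
    [1, 0, 13, 34, 0],
    [1, 0, 13, 34, 0],
    [1, 0, 13, 34, 0],
    [1, 0, 13, 34, 0],
    [1, 0, 13, 34, 0],
    [1, 0, 13, 34, 0],
    [1, 0, 13, 34, 0],
    [1, 0, 10, 20, 0],
    [1, 0, 0, 0, 0]
  ]
}}

```text
time_s: 15.7
eef_pos: [0.5988, 0.0034, 0.1468]
tool_rot: [0.521, 0.491, -0.471, 0.515]
force: [-0.9, 0.8, -2.1]
opening: 0.0497
```

Run:
```python
from h import *
st(); tilt(); to(.608,-.020,.045)
```

```text
[0.5988 0.0034 0.1468] 0.013 open 0.0497 t 15.7 F [-0.9  0.8 -2.1] j6 1.41
toolx [ 0.073  0.026 -0.997] j [-0.147  0.388 -0.146  0.968  0.037  1.411] vel [ 0.01 -0.01 -0.03 -0.    0.01  0.01]
tool shift 101.8 8.9 23.5 turn 0.013
```

Emit:
{"fn": "apply_moves", "kwargs": {
  "plan": [
    [1, 0, 1, 13, 0],
    [1, 0, 1, 13, 0],
    [1, 13, 0, 0, 0],
    [1, 13, 0, 0, 0],
    [1, 13, 0, 0, 0],
    [1, 13, 0, 0, 0],
    [1, 13, 0, 0, 0],
    [1, 5, 0, 0, 0],
    [1, 0, 0, 0, 0]
  ]
}}

```text
time_s: 16.6
eef_pos: [0.6038, -0.0229, 0.0735]
tool_rot: [0.52, 0.492, -0.471, 0.515]
force: [-0.1, 0.1, -0.4]
opening: 0.0499
```

Run:
```python
from h import *
st(); tilt(); to(.608,-.020,.045)
```

```text
[ 0.6038 -0.0229  0.0735] 0.016 open 0.0499 t 16.6 F [-0.1  0.1 -0.4] j6 1.37
toolx [ 0.072  0.027 -0.997] j [-0.19   0.457 -0.249  0.799  0.04   1.365] vel [-0.   -0.    0.    0.01  0.   -0.  ]
tool shift 28.5 4.2 -2.8 turn 0.016
```

Emit:
{"fn": "apply_moves", "kwargs": {
  "plan": [
    [1, 8, 1, -1, 0],
    [1, 8, 1, -1, 0],
    [1, 8, 0, 0, 0],
    [1, 5, 0, 0, 0],
    [1, 2, 0, 0, 0],
    [1, 0, 0, 0, 0],
    [-0.4, 0, 0, 0, 0],
    [-0.4, 0, 0, 0, 0],
    [-0.4, 0, 0, 0, 0]
  ]
}}

```text
time_s: 17.5
eef_pos: [0.6095, -0.02, 0.0423]
tool_rot: [0.52, 0.492, -0.47, 0.516]
force: [-0.6, 0.2, -0.9]
opening: 0.0599
```

Run:
```python
from h import *
st(); tilt()
```

```text
[ 0.6095 -0.02    0.0423] 0.016 open 0.0599 t 17.5 F [-0.6  0.2 -0.9] j6 1.37
toolx [ 0.075  0.026 -0.997] j [-0.184  0.494 -0.283  0.726  0.039  1.371] vel [-0. -0.  0. -0. -0. -0.]
```

Emit:
{"fn": "apply_moves", "kwargs": {
  "plan": [
    [-0.4, -20, 0, 0, 0],
    [-0.4, -30, 0, 0, 0],
    [-0.4, -50, 0, 0, 0],
    [-0.4, -50, 0, 0, 0],
    [-0.4, -50, 0, 0, 0],
    [-0.4, -50, 0, 0, 0],
    [-0.4, -50, 0, 0, 0],
    [-1, -30, 0, 0, 0]
  ]
}}

```text
time_s: 18.3
eef_pos: [0.5815, -0.0283, 0.375]
tool_rot: [0.519, 0.493, -0.471, 0.515]
force: [0.9, 0.7, 1.0]
opening: 0.0721
```

Run:
```python
from h import *
st(); tilt()
for n in('top','scene'):
    im,d=cap(n,n+'3'); P=pts(n,d); Z=P[...,2]
    m=((d>0)&(Z>0.025)&(Z<0.05)&(P[...,0]>0.3)&(P[...,0]<0.7)&(abs(P[...,1])<0.45)).astype(np.uint8)
    k,L,s_,c=cv2.connectedComponentsWithStats(m)
    for i in range(1,k):
        if s_[i,4]<60: continue
        q=P[L==i]; t=q[q[:,2]>.033]
        if len(t)<10: continue
        r=cv2.minAreaRect((t[:,:2]*1000).astype(np.float32)); print(n,s_[i],np.median(t,0),np.round(r[0]),np.round(r[1]),round(r[2],1))
```

```text
[ 0.5815 -0.0283  0.375 ] 0.016 open 0.0721 t 18.3 F [0.9 0.7 1. ] j6 1.35
toolx [ 0.07   0.027 -0.997] j [-0.207  0.32   0.373  1.561  0.041  1.348] vel [-0.02  0.05  0.88  0.84  0.   -0.02]
top [439 202  23  39 142] [ 0.6281 -0.3134  0.0418] [ 619. -309.] [108.  45.] 27.7
top [313 213   8  18  92] [0.6115 0.0488 0.0414] [612.  51.] [16. 45.] 80.5
top [434 216  21  19 361] [ 0.5997 -0.2752  0.041 ] [ 600. -275.] [49. 47.] 89.5
top [232 223  25  24 366] [0.5804 0.2349 0.0363] [580. 235.] [49. 48.] 66.3
top [176 237  26  25 372] [0.5433 0.3755 0.0361] [544. 375.] [48. 48.] 66.9
top [428 243  35   3  63] [ 0.5517 -0.2708  0.0437] [ 552. -274.] [86.  3.] 89.7
top [434 254  26   6  92] [ 0.5192 -0.2836  0.0472] [ 520. -277.] [66. 13.] 88.1
scene [145 189  19  19 127] [ 0.4179 -0.4234  0.0411] [ 404. -424.] [22. 70.] 63.0
scene [188 228  19  10  60] [ 0.5248 -0.2968  0.0448] [ 523. -286.] [13. 51.] 1.4
scene [207 229  33   6  96] [ 0.5257 -0.2116  0.047 ] [ 525. -216.] [17. 90.] 0.8
scene [430 237  23  22 303] [0.5492 0.3738 0.0359] [547. 375.] [48. 51.] 68.2
scene [183 240  16   5  61] [ 0.5591 -0.2992  0.0425] [ 559. -298.] [11. 37.] 11.5
scene [203 240  68   7 271] [ 0.5586 -0.1704  0.0415] [ 560. -174.] [180.   9.] 89.5
scene [275 242  52   7 203] [ 0.5588 -0.0022  0.0418] [559.  -3.] [136.   7.] 89.7
scene [378 247  24  22 314] [0.5852 0.2342 0.0359] [584. 234.] [47. 48.] 66.2
scene [174 275 155  10 667] [ 0.665  -0.1235  0.0404] [ 665. -125.] [  6. 393.] 0.1
scene [364 284  33  14 249] [0.6862 0.2032 0.043 ] [688. 202.] [24. 80.] 0.2
```

View pics/top3.png

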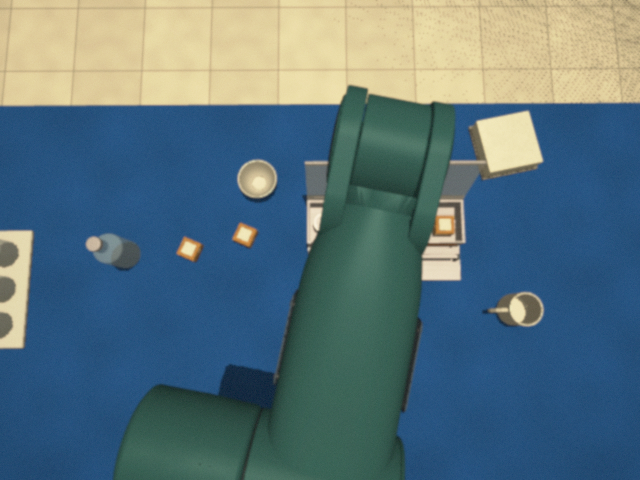

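The top view shows the two boxes at (190,249) and (245,235), with the arm over the case. box_b has turned and shifted by about 4 mm, and I have re-measured it.

```bash
cat >> h.py <<'E'
def to(x,y,z,f=0,n=1):
    from scipy.spatial.transform import Rotation as R
    s,p,f0=state(); A=R.from_quat(s['tool_rot']); d=(np.array([x,y,z])-p)*1000/n; t=(f0-f)/n
    print('turn/row',round(t,3))
    for i in range(n if abs(t)>.005 else 1): print((A*R.from_rotvec([t*i,0,0])).inv().apply(d).round(1))
E
python3 - <<'E'
from h import *
to(.583,.2345,.15,-.415,10)
E
```

```text
turn/row 0.043
[ 23.2  -1.2 -25.7]
[ 23.2  -2.3 -25.7]
[ 23.2  -3.4 -25.5]
[ 23.2  -4.5 -25.4]
[ 23.2  -5.6 -25.1]
[ 23.2  -6.7 -24.9]
[ 23.2  -7.7 -24.6]
[ 23.2  -8.8 -24.2]
[ 23.2  -9.8 -23.8]
[ 23.2 -10.8 -23.4]
```

Emit:
{"fn": "apply_moves", "kwargs": {
  "plan": [
    [-1, 15, -1, -26, 0.043],
    [-1, 23, -2, -26, 0.043],
    [-1, 23, -3, -26, 0.043],
    [-1, 23, -4, -25, 0.043],
    [-1, 23, -6, -25, 0.043],
    [-1, 23, -7, -25, 0.043],
    [-1, 23, -8, -25, 0.043],
    [-1, 23, -9, -24, 0.043],
    [-1, 20, -10, -24, 0.043],
    [-1, 10, -11, -23, 0.043],
    [-1, 0, 0, 0, 0]
  ]
}}

```text
time_s: 19.5
eef_pos: [0.5808, 0.2431, 0.1642]
tool_rot: [0.621, 0.373, -0.57, 0.387]
force: [0.1, -0.7, -0.0]
opening: 0.0853
```

Run:
```python
from h import *
st(); tilt(); to(.583,.2345,.06,-.415); to(.583,.2345,.028,-.415)
```

```text
[0.5808 0.2431 0.1642] -0.435 open 0.0853 t 19.5 F [ 0.1 -0.7 -0. ] j6 2.27
toolx [ 0.072  0.023 -0.997] j [ 0.266  0.425 -0.035  1.035  0.003  2.271] vel [-0.03 -0.01 -0.02 -0.   -0.01 -0.05]
turn/row -0.02
[103.9  -0.3  12.2]
turn/row -0.02
[135.8  -2.   13.9]
```

Emit:
{"fn": "apply_moves", "kwargs": {
  "plan": [
    [-1, 12, 0, 12, -0.02],
    [-1, 15, -1, 2, 0],
    [-1, 15, 0, 0, 0],
    [-1, 15, 0, 0, 0],
    [-1, 15, 0, 0, 0],
    [-1, 15, 0, 0, 0],
    [-1, 15, 0, 0, 0],
    [-1, 10, 0, 0, 0],
    [-1, 0, 0, 0, 0]
  ]
}}

```text
time_s: 20.4
eef_pos: [0.5813, 0.2287, 0.0476]
tool_rot: [0.616, 0.38, -0.565, 0.396]
force: [0.4, 0.2, -0.4]
opening: 0.0852
```

Run:
```python
from h import *
st(); tilt(); to(.583,.2345,.028,-.415)
```

```text
[0.5813 0.2287 0.0476] -0.41 open 0.0852 t 20.4 F [ 0.4  0.2 -0.4] j6 2.22
toolx [ 0.073  0.021 -0.997] j [ 0.243  0.507 -0.238  0.749  0.003  2.223] vel [-0.01 -0.01  0.01  0.01 -0.   -0.01]
turn/row 0.005
[19.8 -1.9 -5. ]
```

Emit:
{"fn": "apply_moves", "kwargs": {
  "plan": [
    [-1, 10, -1, -4, 0],
    [-1, 9, -1, -2, 0],
    [-1, 4, 0, 0, 0],
    [1, 0, 0, 0, 0],
    [1, 0, 0, 0, 0],
    [1, 0, 0, 0, 0],
    [1, 0, 0, 0, 0],
    [1, 0, 0, 0, 0]
  ]
}}

```text
time_s: 21.2
eef_pos: [0.5849, 0.2361, 0.0258]
tool_rot: [0.617, 0.38, -0.564, 0.396]
force: [0.5, -0.0, -0.9]
opening: 0.0476
```

Run:
```python
from h import *
st(); tilt(); to(.5815,.234,.16,-.415)
```

```text
[0.5849 0.2361 0.0258] -0.41 open 0.0476 t 21.2 F [ 0.5 -0.  -0.9] j6 2.23
toolx [ 0.076  0.022 -0.997] j [ 0.254  0.536 -0.254  0.701  0.002  2.233] vel [-0. -0.  0.  0.  0.  0.]
turn/row 0.005
[-134.1    5.9   -3.5]
```

Run:
```python
import h
from h import *
from scipy.spatial.transform import Rotation as R
S=h.state
def fake():
    s,p,f=S(); return s,np.array([.582,.236,.165]),f
h.state=fake; h.to(.605,-.157,.16,0,11)
```

```text
turn/row -0.037
[-0.2 16.1 32. ]
[-0.2 14.9 32.5]
[-0.2 13.7 33.1]
[-0.2 12.4 33.6]
[-0.2 11.2 34. ]
[-0.2  9.9 34.4]
[-0.2  8.6 34.7]
[-0.2  7.3 35. ]
[-0.2  6.  35.3]
[-0.2  4.7 35.5]
[-0.2  3.4 35.6]
```

Emit:
{"fn": "apply_moves", "kwargs": {
  "plan": [
    [1, -20, 0, 0, 0],
    [1, -40, 1, 0, 0],
    [1, -40, 1, 0, 0],
    [1, -35, 1, 0, 0]
  ]
}}

```text
time_s: 21.6
eef_pos: [0.5745, 0.231, 0.1599]
tool_rot: [0.614, 0.381, -0.567, 0.395]
force: [1.1, 0.5, -1.3]
opening: 0.0476
```

Emit:
{"fn": "apply_moves", "kwargs": {
  "plan": [
    [1, 0, 16, 25, -0.037],
    [1, 0, 15, 33, -0.037],
    [1, 0, 14, 33, -0.037],
    [1, 0, 13, 34, -0.037],
    [1, 0, 12, 34, -0.037],
    [1, 0, 11, 34, -0.037],
    [1, 0, 9, 35, -0.037],
    [1, 0, 8, 35, -0.037],
    [1, 0, 7, 35, -0.037],
    [1, 0, 6, 35, -0.037],
    [1, 0, 4, 35, -0.037],
    [1, 0, 0, 0, 0]
  ]
}}

```text
time_s: 22.8
eef_pos: [0.6125, -0.17, 0.1615]
tool_rot: [0.52, 0.49, -0.47, 0.519]
force: [-0.7, 1.1, -1.5]
opening: 0.0475
```

Run:
```python
from h import *
st(); tilt(); to(.606,-.157,.075)
```

```text
[ 0.6125 -0.17    0.1615] 0.018 open 0.0475 t 22.8 F [-0.7  1.1 -1.5] j6 1.13
toolx [ 0.079  0.021 -0.997] j [-0.421  0.442 -0.014  1.052  0.052  1.132] vel [ 0.03 -0.02 -0.03  0.    0.02  0.05]
turn/row 0.018
[ 85.9 -13.1 -11.4]
```

Emit:
{"fn": "apply_moves", "kwargs": {
  "plan": [
    [1, 8, -7, -6, 0.018],
    [1, 14, -6, -5, 0],
    [1, 14, 0, 0, 0],
    [1, 14, 0, 0, 0],
    [1, 14, 0, 0, 0],
    [1, 14, 0, 0, 0],
    [1, 8, 0, 0, 0],
    [1, 0, 0, 0, 0]
  ]
}}

```text
time_s: 23.6
eef_pos: [0.6053, -0.1558, 0.0724]
tool_rot: [0.525, 0.485, -0.475, 0.513]
force: [0.4, 0.2, -1.7]
opening: 0.0475
```

Run:
```python
from h import *
st(); tilt(); to(.608,-.159,.033)
```

```text
[ 0.6053 -0.1558  0.0724] -0.003 open 0.0475 t 23.6 F [ 0.4  0.2 -1.7] j6 1.17
toolx [ 0.079  0.022 -0.997] j [-0.404  0.488 -0.195  0.823  0.051  1.17 ] vel [ 0.   -0.01  0.01  0.01 -0.    0.  ]
turn/row -0.003
[39.4 -0.5  4. ]
```

Emit:
{"fn": "apply_moves", "kwargs": {
  "plan": [
    [1, 10, 0, 3, 0],
    [1, 10, 0, 1, 0],
    [1, 10, 0, 0, 0],
    [1, 7, 0, 0, 0],
    [1, 2, 0, 0, 0],
    [1, 0, 0, 0, 0],
    [-0.35, 0, 0, 0, 0],
    [-0.35, 0, 0, 0, 0],
    [-0.35, 0, 0, 0, 0]
  ]
}}

```text
time_s: 24.5
eef_pos: [0.6115, -0.1605, 0.0351]
tool_rot: [0.526, 0.482, -0.474, 0.516]
force: [-1.3, -0.2, 5.5]
opening: 0.0574
```

Run:
```python
from h import *
st(); tilt()
```

```text
[ 0.6115 -0.1605  0.0351] -0.004 open 0.0574 t 24.5 F [-1.3 -0.2  5.5] j6 1.17
toolx [ 0.087  0.018 -0.996] j [-0.407  0.53  -0.237  0.731  0.051  1.168] vel [ 0. -0.  0. -0.  0.  0.]
```

Emit:
{"fn": "apply_moves", "kwargs": {
  "plan": [
    [-0.35, -20, -1, 0, 0],
    [-0.35, -40, -3, 0, 0],
    [-0.35, -50, -4, 0, 0],
    [-0.35, -40, 0, 0, 0],
    [-1, 0, 0, 0, 0]
  ]
}}

```text
time_s: 25.0
eef_pos: [0.5886, -0.1626, 0.1862]
tool_rot: [0.526, 0.483, -0.475, 0.514]
force: [0.5, 0.1, -0.8]
opening: 0.0707
```

Run:
```python
from h import *
st(); tilt(); to(.548,.375,.14,-.393,14)
```

```text
[ 0.5886 -0.1626  0.1862] -0.004 open 0.0707 t 25.0 F [ 0.5  0.1 -0.8] j6 1.15
toolx [ 0.082  0.02  -0.996] j [-0.426  0.385 -0.039  1.081  0.052  1.149] vel [ 0.    0.03 -0.07 -0.05  0.    0.  ]
turn/row 0.028
[  3.8  -3.3 -38.3]
[  3.8  -4.4 -38.2]
[  3.8  -5.4 -38.1]
[  3.8  -6.5 -37.9]
[  3.8  -7.5 -37.7]
[  3.8  -8.6 -37.5]
[  3.8  -9.6 -37.2]
[  3.8 -10.6 -37. ]
[  3.8 -11.7 -36.7]
[  3.8 -12.7 -36.3]
[  3.8 -13.7 -35.9]
[  3.8 -14.7 -35.5]
[  3.8 -15.7 -35.1]
[  3.8 -16.6 -34.7]
```

Emit:
{"fn": "apply_moves", "kwargs": {
  "plan": [
    [-1, 0, -3, -38, 0.028],
    [-1, 0, -4, -38, 0.028],
    [-1, 0, -5, -38, 0.028],
    [-1, 0, -6, -38, 0.028],
    [-1, 0, -7, -38, 0.028],
    [-1, 0, -9, -38, 0.028],
    [-1, 0, -10, -37, 0.028],
    [-1, 0, -11, -37, 0.028],
    [-1, 0, -12, -37, 0.028],
    [-1, 0, -13, -36, 0.028],
    [-1, 5, -14, -36, 0.028],
    [-1, 5, -15, -35, 0.028]
  ]
}}

```text
time_s: 26.2
eef_pos: [0.5522, 0.3107, 0.1753]
tool_rot: [0.607, 0.392, -0.555, 0.413]
force: [0.0, 0.3, 0.5]
opening: 0.0853
```

Emit:
{"fn": "apply_moves", "kwargs": {
  "plan": [
    [-1, 5, -10, -20, 0.02],
    [-1, 0, 0, 0, 0]
  ]
}}

```text
time_s: 26.4
eef_pos: [0.5485, 0.338, 0.1677]
tool_rot: [0.61, 0.388, -0.559, 0.407]
force: [0.1, -1.5, 0.2]
opening: 0.0858
```

Run:
```python
from h import *
st(); tilt(); 
im,d=cap('scene'); P=pts('scene',d); Z=P[...,2]
m=((d>0)&(Z>0.03)&(Z<0.045)&(P[...,0]>0.4)&(P[...,0]<0.67)&(P[...,1]>.15)&(P[...,1]<.5)).astype(np.uint8)
k,L,s_,c=cv2.connectedComponentsWithStats(m)
for i in range(1,k):
    q=P[L==i]
    if len(q)<40: continue
    r=cv2.minAreaRect((q[:,:2]*1000).astype(np.float32)); print(s_[i],np.median(q,0),np.round(r[0]),np.round(r[1]),round(r[2],1))
cv2.imwrite('pics/s4.png',cv2.resize(im[150:350,150:550,::-1],(800,400)))
to(.546,.375,.05,-.393)
```

```text
[0.5485 0.338  0.1677] -0.378 open 0.0858 t 26.4 F [ 0.1 -1.5  0.2] j6 2.38
toolx [ 0.074  0.018 -0.997] j [ 0.432  0.449  0.015  1.062 -0.015  2.379] vel [-0.01 -0.   -0.01  0.   -0.01 -0.03]
[440 235  23  20 273] [0.5405 0.402  0.0356] [539. 402.] [49. 51.] 65.0
turn/row 0.015
[118.  -24.  -29.3]
```

View pics/s4.png

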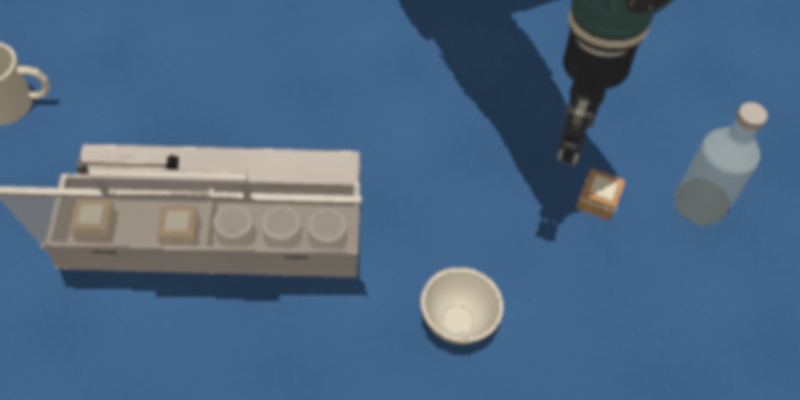

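The knock came: box_b is now at about (0.54, 0.40), crop (603,190). The case holds three tins at crop (234,224), (281,222) and (327,226), and two boxes at (92,217) and (178,222).

Run:
```python
from h import *
im,d=cap('top'); P=pts('top',d); Z=P[...,2]
m=((d>0)&(Z>0.03)&(Z<0.045)&(P[...,0]>0.4)&(P[...,0]<0.67)&(P[...,1]>.15)&(P[...,1]<.5)).astype(np.uint8)
k,L,s_,c=cv2.connectedComponentsWithStats(m)
for i in range(1,k):
    q=P[L==i]
    if len(q)<40: continue
    r=cv2.minAreaRect((q[:,:2]*1000).astype(np.float32)); print(s_[i],np.median(q,0),np.round(r[0]),np.round(r[1]),round(r[2],1))
to(.538,.402,.12,-.435,2); to(.538,.402,.028,-.435)
```

```text
turn/row 0.028
[ 24.3 -18.9 -27.7]
[ 24.3 -19.7 -27.1]
turn/row 0.056
[140.3 -43.6 -51.3]
```

Emit:
{"fn": "apply_moves", "kwargs": {
  "plan": [
    [-1, 10, -14, -18, 0.02],
    [-1, 15, -14, -18, 0.02],
    [-1, 15, -14, -18, 0.016],
    [-1, 12, 0, 0, 0],
    [-1, 0, 0, 0, 0]
  ]
}}

```text
time_s: 27.0
eef_pos: [0.5375, 0.3984, 0.1153]
tool_rot: [0.623, 0.369, -0.571, 0.388]
force: [0.2, -0.1, 0.3]
opening: 0.0852
```

Run:
```python
from h import *
st(); tilt(); to(.538,.402,.028,-.435)
```

```text
[0.5375 0.3984 0.1153] -0.442 open 0.0852 t 27.0 F [ 0.2 -0.1  0.3] j6 2.54
toolx [ 0.076  0.016 -0.997] j [ 0.526  0.521 -0.005  0.97  -0.025  2.536] vel [ 0.   -0.01  0.02  0.02  0.    0.  ]
turn/row -0.007
[87.2 -6.5  0.7]
```

Emit:
{"fn": "apply_moves", "kwargs": {
  "plan": [
    [-1, 14, -2, 1, 0],
    [-1, 14, -2, 0, 0],
    [-1, 14, -1, 0, 0],
    [-1, 14, -1, 0, 0],
    [-1, 14, 0, 0, 0],
    [-1, 12, 0, 0, 0],
    [-1, 5, 0, 0, 0]
  ]
}}

```text
time_s: 27.7
eef_pos: [0.5441, 0.3929, 0.0309]
tool_rot: [0.626, 0.366, -0.57, 0.387]
force: [0.1, -0.2, 0.1]
opening: 0.0855
```

Run:
```python
from h import *
st(); tilt(); to(.538,.402,.028,-.435)
```

```text
[0.5441 0.3929 0.0309] -0.448 open 0.0855 t 27.7 F [ 0.1 -0.2  0.1] j6 2.53
toolx [ 0.082  0.017 -0.996] j [ 0.515  0.589 -0.131  0.771 -0.026  2.531] vel [-0.02  0.04 -0.05 -0.1  -0.   -0.01]
turn/row -0.013
[ 2.6 -9.6 -5.5]
```

Emit:
{"fn": "apply_moves", "kwargs": {
  "plan": [
    [-1, 2, -5, -3, -0.01],
    [-1, 1, -4, -3, 0],
    [-1, 0, 0, 0, 0],
    [1, 0, 0, 0, 0],
    [1, 0, 0, 0, 0],
    [1, 0, 0, 0, 0],
    [1, 0, 0, 0, 0],
    [1, 0, 0, 0, 0]
  ]
}}

```text
time_s: 28.5
eef_pos: [0.5394, 0.4029, 0.0303]
tool_rot: [0.625, 0.369, -0.567, 0.39]
force: [-0.4, 0.4, -1.5]
opening: 0.0475
```

Run:
```python
from h import *
st(); tilt()
```

```text
[0.5394 0.4029 0.0303] -0.438 open 0.0475 t 28.5 F [-0.4  0.4 -1.5] j6 2.54
toolx [ 0.085  0.018 -0.996] j [ 0.532  0.592 -0.128  0.768 -0.027  2.537] vel [-0. -0. -0.  0. -0. -0.]
```

Emit:
{"fn": "apply_moves", "kwargs": {
  "plan": [
    [1, -20, 1, 0, 0],
    [1, -40, 2, 0, 0],
    [1, -45, 2, 0, 0],
    [1, -35, 2, 0, 0]
  ]
}}

```text
time_s: 28.9
eef_pos: [0.5312, 0.3955, 0.1684]
tool_rot: [0.621, 0.369, -0.571, 0.39]
force: [0.9, 0.3, -1.6]
opening: 0.0478
```

Run:
```python
from h import *
st(); tilt(); to(.603,-.222,.165,0.006,18)
```

```text
[0.5312 0.3955 0.1684] -0.437 open 0.0478 t 28.9 F [ 0.9  0.3 -1.6] j6 2.53
toolx [ 0.075  0.012 -0.997] j [ 0.528  0.482  0.075  1.093 -0.027  2.534] vel [-0.01 -0.2   0.61  0.84  0.   -0.01]
turn/row -0.025
[ 0.1 18.1 29.4]
[ 0.1 17.4 29.9]
[ 0.1 16.6 30.3]
[ 0.1 15.9 30.7]
[ 0.1 15.1 31.1]
[ 0.1 14.3 31.4]
[ 0.1 13.6 31.8]
[ 0.1 12.8 32.1]
[ 0.1 12.  32.4]
[ 0.1 11.2 32.7]
[ 0.1 10.4 32.9]
[ 0.1  9.6 33.2]
[ 0.1  8.7 33.4]
[ 0.1  7.9 33.6]
[ 0.1  7.1 33.8]
[ 0.1  6.3 34. ]
[ 0.1  5.4 34.1]
[ 0.1  4.6 34.2]
```

Emit:
{"fn": "apply_moves", "kwargs": {
  "plan": [
    [1, 0, 18, 25, -0.025],
    [1, 0, 17, 30, -0.025],
    [1, 0, 17, 30, -0.025],
    [1, 0, 16, 31, -0.025],
    [1, 0, 15, 31, -0.025],
    [1, 0, 14, 31, -0.025],
    [1, 0, 13, 32, -0.025],
    [1, 0, 12, 32, -0.025],
    [1, 0, 12, 32, -0.025],
    [1, 0, 11, 33, -0.025],
    [1, 0, 10, 33, -0.025],
    [1, 0, 9, 33, -0.025]
  ]
}}

```text
time_s: 30.1
eef_pos: [0.5837, -0.0217, 0.1716]
tool_rot: [0.554, 0.454, -0.502, 0.484]
force: [-0.1, -0.0, -1.4]
opening: 0.0472
```

Run:
```python
from h import *
st(); tilt(); to(.603,-.222,.165,0.006,6)
```

```text
[ 0.5837 -0.0217  0.1716] -0.12 open 0.0472 t 30.1 F [-0.1 -0.  -1.4] j6 1.5
toolx [ 0.084  0.017 -0.996] j [-0.192  0.342 -0.148  1.001  0.033  1.499] vel [-0.62  0.09  0.13  0.06  0.05 -0.87]
turn/row -0.021
[ 0.8  7.1 32.8]
[ 0.8  6.4 32.9]
[ 0.8  5.7 33.1]
[ 0.8  5.  33.2]
[ 0.8  4.3 33.3]
[ 0.8  3.6 33.4]
```

Emit:
{"fn": "apply_moves", "kwargs": {
  "plan": [
    [1, 0, 7, 33, -0.02],
    [1, 0, 6, 33, -0.02],
    [1, 0, 6, 33, -0.02],
    [1, 0, 5, 33, -0.02],
    [1, 0, 4, 32, -0.02],
    [1, 0, 2, 20, -0.01],
    [1, 0, 0, 0, 0]
  ]
}}

```text
time_s: 30.8
eef_pos: [0.5999, -0.22, 0.1685]
tool_rot: [0.526, 0.481, -0.477, 0.514]
force: [1.0, -0.7, -2.1]
opening: 0.0475
```

Run:
```python
from h import *
st(); tilt(); to(.606,-.220,.08,0.01)
```

```text
[ 0.5999 -0.22    0.1685] -0.008 open 0.0475 t 30.8 F [ 1.  -0.7 -2.1] j6 1.08
toolx [ 0.083  0.017 -0.996] j [-0.502  0.442  0.007  1.071  0.054  1.078] vel [ 0.01 -0.01 -0.02  0.    0.01  0.02]
turn/row -0.018
[88.7 -1.2  1.5]
```

```bash
python3 - <<'E'
from h import *
z=np.load('/tmp/scene.npz'); im,d=z['im'],z['d']; P=pts('scene',d)
m=((P[...,2]>.033)&(P[...,2]<.055)&(P[...,0]>.575)&(P[...,0]<.65)&(P[...,1]>-.32)&(P[...,1]<.06)).astype(np.uint8)
k,L,s_,c=cv2.connectedComponentsWithStats(m)
for i in range(1,k):
    q=P[L==i]
    if len(q)<30: continue
    r=cv2.minAreaRect((q[:,:2]*1000).astype(np.float32)); print(s_[i],np.median(q,0),np.round(r[0]),np.round(r[1]),round(r[2],1), 'y',q[:,1].min(),q[:,1].max())
E
python3 - <<'E'
from h import *
im,d=cap('scene'); 
cv2.imwrite('pics/s5.png',cv2.resize(im[210:300,160:350,::-1],(800,380),interpolation=cv2.INTER_CUBIC))
z=np.load('/tmp/scene.npz'); P=pts('scene',z['d'])
for u in range(182,260,4): print(u,P[257,u].round(3),P[263,u].round(3))
E
```

```text
182 [ 0.694 -0.261  0.182] [ 0.688 -0.271  0.146]
186 [ 0.695 -0.252  0.183] [ 0.687 -0.262  0.146]
190 [ 0.695 -0.242  0.184] [ 0.689 -0.252  0.148]
194 [ 0.695 -0.233  0.185] [ 0.684 -0.244  0.141]
198 [ 0.696 -0.224  0.186] [ 0.688 -0.233  0.149]
202 [ 0.697 -0.214  0.188] [ 0.689 -0.223  0.15 ]
206 [ 0.696 -0.205  0.187] [ 0.687 -0.215  0.147]
210 [ 0.696 -0.196  0.188] [ 0.689 -0.204  0.151]
214 [ 0.696 -0.187  0.189] [ 0.686 -0.196  0.146]
218 [ 0.696 -0.178  0.188] [ 0.688 -0.186  0.15 ]
222 [ 0.697 -0.169  0.191] [ 0.688 -0.177  0.151]
226 [ 0.697 -0.16   0.191] [ 0.687 -0.167  0.15 ]
230 [ 0.695 -0.151  0.189] [ 0.69  -0.157  0.154]
234 [ 0.696 -0.142  0.191] [ 0.689 -0.148  0.153]
238 [ 0.697 -0.132  0.193] [ 0.689 -0.139  0.154]
242 [ 0.697 -0.123  0.193] [ 0.689 -0.129  0.155]
246 [ 0.697 -0.114  0.193] [ 0.688 -0.12   0.154]
250 [ 0.698 -0.105  0.195] [ 0.688 -0.111  0.154]
254 [ 0.696 -0.096  0.193] [ 0.691 -0.101  0.159]
258 [ 0.697 -0.087  0.195] [ 0.691 -0.091  0.16 ]
```

View pics/s5.png

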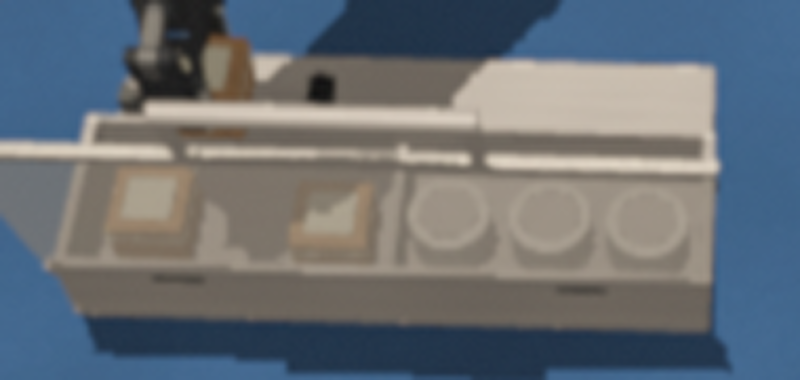

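Run:
```python
from h import *
for u,v in((112,200),(150,200),(192,200),(300,218),(336,218),(372,218),(336,183),(336,252),(450,215),(548,215),(646,220),(400,200)): print(u,v,ray('scene',160+u/4.21,210+v/4.22,.042))
```

```text
112 200 [ 0.6069 -0.2992  0.042 ]
150 200 [ 0.6062 -0.2756  0.042 ]
192 200 [ 0.6054 -0.2496  0.042 ]
300 218 [ 0.6165 -0.1808  0.042 ]
336 218 [ 0.6158 -0.1585  0.042 ]
372 218 [ 0.6152 -0.1363  0.042 ]
336 183 [ 0.5902 -0.1617  0.042 ]
336 252 [ 0.6402 -0.1556  0.042 ]
450 215 [ 0.6115 -0.0883  0.042 ]
548 215 [ 0.6097 -0.0277  0.042 ]
646 220 [0.6115 0.0331 0.042 ]
400 200 [ 0.6015 -0.1204  0.042 ]
```

Box a and the kept box lie flat, with a 67 mm gap between them centred at y = -0.217. The three tins lie flat in the left bay.

Emit:
{"fn": "apply_moves", "kwargs": {
  "plan": [
    [1, 14, 0, -2, -0.015],
    [1, 14, 0, -1, 0],
    [1, 14, 0, 0, 0],
    [1, 14, 0, 0, 0],
    [1, 14, 0, 0, 0],
    [1, 14, 0, 0, 0],
    [1, 6, 0, 0, 0],
    [1, 0, 0, 0, 0]
  ]
}}

```text
time_s: 31.65
eef_pos: [0.6067, -0.2058, 0.0766]
tool_rot: [0.522, 0.487, -0.471, 0.518]
force: [0.4, 1.1, -1.3]
opening: 0.0476
```

Run:
```python
from h import *
st(); tilt(); to(.606,-.217,.038,0.005)
```

```text
[ 0.6067 -0.2058  0.0766] 0.011 open 0.0476 t 31.65 F [ 0.4  1.1 -1.3] j6 1.08
toolx [ 0.082  0.019 -0.996] j [-0.477  0.508 -0.145  0.854  0.055  1.083] vel [ 0.01 -0.01  0.    0.01  0.    0.  ]
turn/row 0.006
[38.2 -4.  11.9]
```

Emit:
{"fn": "apply_moves", "kwargs": {
  "plan": [
    [1, 0, -1, 6, 0],
    [1, 0, -1, 6, 0],
    [1, 0, 0, 0, 0],
    [1, 8, -1, 0, 0],
    [1, 8, 0, 0, 0],
    [1, 8, 0, 0, 0]
  ]
}}

```text
time_s: 32.25
eef_pos: [0.607, -0.219, 0.0539]
tool_rot: [0.522, 0.485, -0.471, 0.52]
force: [0.2, 0.9, -0.9]
opening: 0.0477
```

Run:
```python
from h import *
st(); tilt(); to(.607,-.217,.038,0.005)
```

```text
[ 0.607  -0.219   0.0539] 0.011 open 0.0477 t 32.25 F [ 0.2  0.9 -0.9] j6 1.06
toolx [ 0.086  0.017 -0.996] j [-0.496  0.533 -0.169  0.801  0.056  1.065] vel [ 0.01  0.09 -0.11 -0.19 -0.    0.01]
turn/row 0.006
[15.9 -1.3 -1.7]
```

Emit:
{"fn": "apply_moves", "kwargs": {
  "plan": [
    [1, 7, -1, -1, 0],
    [1, 6, -1, 0, 0],
    [1, 3, 0, 0, 0],
    [1, 1, 0, 0, 0],
    [-0.3, 0, 0, 0, 0],
    [-0.3, 0, 0, 0, 0],
    [-0.3, 0, 0, 0, 0]
  ]
}}

```text
time_s: 32.95
eef_pos: [0.6075, -0.2178, 0.0374]
tool_rot: [0.522, 0.484, -0.47, 0.521]
force: [-0.5, 1.1, 0.3]
opening: 0.0556
```

Run:
```python
from h import *
st(); tilt()
```

```text
[ 0.6075 -0.2178  0.0374] 0.012 open 0.0556 t 32.95 F [-0.5  1.1  0.3] j6 1.07
toolx [ 0.089  0.015 -0.996] j [-0.494  0.547 -0.196  0.756  0.055  1.067] vel [ 0.  0. -0. -0. -0.  0.]
```

Emit:
{"fn": "apply_moves", "kwargs": {
  "plan": [
    [-0.3, -15, -1, 0, 0],
    [-0.3, -30, -2, 0, 0],
    [-0.3, -40, -3, 0, 0],
    [0.38, -30, -30, -10, 0],
    [0.38, 0, -30, -10, 0],
    [0.38, 0, 0, 0, 0],
    [0.38, 0, 0, 0, 0]
  ]
}}

```text
time_s: 33.65
eef_pos: [0.5278, -0.1993, 0.1479]
tool_rot: [0.522, 0.485, -0.471, 0.52]
force: [0.3, 0.4, -0.2]
opening: 0.0265
```

Run:
```python
from h import *
st(); tilt(); to(.522,-.180,.09); to(.522,-.18,.048)
im,d=cap('top','top6')
cv2.imwrite('pics/top6c.png',cv2.resize(im[150:330,280:500,::-1],(770,630))[:600])
```

```text
[ 0.5278 -0.1993  0.1479] 0.012 open 0.0265 t 33.65 F [ 0.3  0.4 -0.2] j6 1.03
toolx [ 0.085  0.016 -0.996] j [-0.533  0.333 -0.231  0.942  0.057  1.027] vel [-0.   -0.02 -0.04  0.   -0.   -0.  ]
turn/row 0.012
[ 57.5 -10.5 -18.5]
turn/row 0.012
[ 99.4 -14.1 -17.8]
```

View pics/top6c.png

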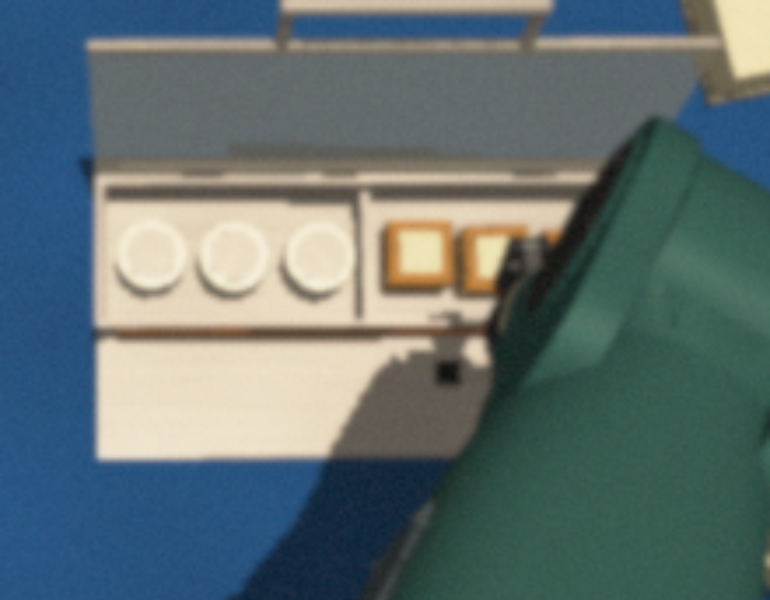

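All three tins and the boxes lie flat in their bays, with the third box partly hidden. The knob shows at crop (448,372), which is pixel (408,256).

Run:
```python
from h import *
print(ray('top',280+448/3.5,150+372/3.5,.055), ray('scene',160+321/4.21,210+88/4.22,.050))
z=np.load('/tmp/top.npz'); P=pts('top',z['d'])
im=z['im'].astype(int); m=(im.sum(2)<150); m[:,:395]=0;m[:,420:]=0;m[:245]=0;m[268:]=0
print(m.sum(), P[m].mean(0), P[m].min(0),P[m].max(0)); print('ledge',P[265,350],P[275,340])
```

```text
[ 0.5185 -0.178   0.055 ] [ 0.5234 -0.1784  0.05  ]
40 [ 0.5101 -0.168   0.1216] [ 0.445  -0.1838  0.0484] [ 0.5269 -0.1044  0.5674]
ledge [ 0.5029 -0.0361  0.0013] [ 0.4769 -0.0097  0.0033]
```

Emit:
{"fn": "apply_moves", "kwargs": {
  "plan": [
    [0.38, 10, -6, -9, 0.012],
    [0.38, 14, -5, -9, 0],
    [0.38, 14, 0, 0, 0],
    [0.38, 12, 0, 0, 0],
    [0.38, 6, 0, 0, 0],
    [0.38, 0, 0, 0, 0]
  ]
}}

```text
time_s: 34.3
eef_pos: [0.5243, -0.1807, 0.0863]
tool_rot: [0.524, 0.484, -0.474, 0.516]
force: [-0.5, -0.6, 1.1]
opening: 0.0268
```

Run:
```python
from h import *
st(); tilt(); to(.521,-.179,.048)
```

```text
[ 0.5243 -0.1807  0.0863] -0.0 open 0.0268 t 34.3 F [-0.5 -0.6  1.1] j6 1.07
toolx [ 0.082  0.018 -0.996] j [-0.506  0.372 -0.358  0.778  0.056  1.066] vel [ 0.    0.01  0.01  0.01 -0.   -0.  ]
turn/row -0.0
[37.9 -6.5 -1. ]
```

Emit:
{"fn": "apply_moves", "kwargs": {
  "plan": [
    [0.38, 2, -4, -1, 0],
    [0.38, 10, -2, 0, 0],
    [0.38, 10, -1, 0, 0],
    [0.38, 10, 0, 0, 0],
    [0.38, 5, 0, 0, 0],
    [0.38, 0, 0, 0, 0]
  ]
}}

```text
time_s: 34.9
eef_pos: [0.5207, -0.1794, 0.0461]
tool_rot: [0.525, 0.483, -0.474, 0.516]
force: [-0.4, 0.1, 0.4]
opening: 0.0266
```

Run:
```python
from h import *
st(); tilt(); to(.521,-.179,.047)
```

```text
[ 0.5207 -0.1794  0.0461] -0.0 open 0.0266 t 34.9 F [-0.4  0.1  0.4] j6 1.07
toolx [ 0.083  0.018 -0.996] j [-0.507  0.409 -0.428  0.67   0.056  1.065] vel [ 0. -0. -0. -0. -0.  0.]
turn/row -0.0
[-0.9  0.4 -0.4]
```

Emit:
{"fn": "apply_moves", "kwargs": {
  "plan": [
    [1, 0, 0, 0, 0],
    [1, 0, 0, 0, 0],
    [1, 0, 0, 0, 0],
    [1, 0, 0, 0, 0]
  ],
  "squeeze": 25
}}

```text
time_s: 35.3
eef_pos: [0.5224, -0.1794, 0.0469]
tool_rot: [0.525, 0.483, -0.473, 0.517]
force: [0.2, 0.5, -1.6]
opening: 0.016
```

```bash
cat > arc.py <<'E'
from h import *
from scipy.spatial.transform import Rotation as R
import sys
st(); s,p,f=state(); A=R.from_quat(s['tool_rot'])
zc=p[2]+.002; y0=-.3015; x0=float(sys.argv[3]) if len(sys.argv)>3 else p[0]
a0=np.arctan2(zc-.047,p[1]-y0); print('angle',a0,'r',np.hypot(zc-.047,p[1]-y0))
end,n=float(sys.argv[1]),int(sys.argv[2]); a=np.linspace(a0,end,n+1)[1:]
Q=np.c_[np.full(n,x0),y0+.122*np.cos(a),.046-.002+.122*np.sin(a)]
D=np.diff(np.vstack([p,Q]),axis=0)*1000
print(A.inv().apply(D).round(1))
E
python3 arc.py 0.9 10
```

```text
[ 0.5224 -0.1794  0.0469] 0.0 open 0.016 t 35.3 F [ 0.2  0.5 -1.6] j6 1.07
angle 0.01582600935772007 r 0.12209376417126702
[[ -9.7   0.8   0.6]
 [-10.7   0.9   1.4]
 [-10.5   0.9   2.3]
 [-10.2   0.9   3.3]
 [ -9.9   0.8   4.2]
 [ -9.5   0.8   5. ]
 [ -9.    0.8   5.8]
 [ -8.5   0.7   6.6]
 [ -7.9   0.7   7.3]
 [ -7.2   0.6   8. ]]
```

Gripped: the opening reads 16 mm, which matches the knob's thickness.

Emit:
{"fn": "apply_moves", "kwargs": {
  "plan": [
    [1, -10, 1, 1, 0],
    [1, -10, 1, 1, 0],
    [1, -10, 1, 2, 0],
    [1, -10, 1, 3, 0],
    [1, -10, 1, 4, 0],
    [1, -9, 1, 5, 0],
    [1, -9, 1, 6, 0],
    [1, -8, 1, 7, 0],
    [1, -8, 1, 7, 0],
    [1, -7, 1, 8, 0]
  ]
}}

```text
time_s: 36.3
eef_pos: [0.5224, -0.2283, 0.1448]
tool_rot: [0.524, 0.484, -0.475, 0.516]
force: [-4.4, -1.4, -4.9]
opening: 0.0161
```

```bash
python3 arc.py 1.72 10 .521
```

```text
[ 0.5224 -0.2283  0.1448] -0.0 open 0.0161 t 36.3 F [-4.4 -1.4 -4.9] j6 0.99
angle 0.9377940609718771 r 0.12381961192228
[[-3.1 -1.1  8.9]
 [-4.8  0.4  8.2]
 [-4.2  0.3  8.6]
 [-3.5  0.3  8.9]
 [-2.8  0.2  9.1]
 [-2.1  0.2  9.3]
 [-1.3  0.1  9.4]
 [-0.6  0.   9.5]
 [ 0.1 -0.   9.5]
 [ 0.9 -0.1  9.5]]
```

Emit:
{"fn": "apply_moves", "kwargs": {
  "plan": [
    [1, -3, -1, 9, 0],
    [1, -4, 0, 8, 0],
    [1, -4, 0, 9, 0],
    [1, -3, 0, 9, 0],
    [1, -2, 0, 9, 0],
    [1, -2, 0, 9, 0],
    [1, -1, 0, 9, 0],
    [1, 0, 0, 9, 0],
    [1, 0, 0, 9, 0],
    [1, 1, 0, 7, 0]
  ]
}}

```text
time_s: 37.3
eef_pos: [0.5224, -0.3234, 0.166]
tool_rot: [0.526, 0.482, -0.472, 0.517]
force: [-2.1, 1.8, 5.3]
opening: 0.0157
```

```bash
python3 arc.py 1.74 2 .521
```

```text
[ 0.5224 -0.3234  0.166 ] 0.0 open 0.0157 t 37.3 F [-2.1  1.8  5.3] j6 0.85
angle 1.7500184263105627 r 0.12300251047187434
[[ 1.8 -1.6 -0.7]
 [-0.1  0.  -0.6]]
```

Emit:
{"fn": "apply_moves", "kwargs": {
  "plan": [
    [0.3, 0, 0, 0, 0],
    [0.3, 0, 0, 0, 0],
    [0.3, -10, 1, 0, 0],
    [0.3, -25, 2, 0, 0],
    [0.3, -50, 3, 0, 0],
    [0.3, -50, 3, 0, 0],
    [0.3, -40, 3, 0, 0]
  ]
}}

```text
time_s: 38.0
eef_pos: [0.5172, -0.3249, 0.3443]
tool_rot: [0.526, 0.485, -0.472, 0.515]
force: [0.7, -0.6, 0.2]
opening: 0.0295
```

Run:
```python
from h import *
st(); tilt(); to(.709,-.127,.36,0,8)
im,d=cap('scene'); cv2.imwrite('pics/s7.png',cv2.resize(im[150:310,130:370,::-1],(720,480)))
```

```text
[ 0.5172 -0.3249  0.3443] 0.001 open 0.0295 t 38.0 F [ 0.7 -0.6  0.2] j6 0.84
toolx [ 0.083  0.025 -0.996] j [-0.727  0.377  0.377  1.525  0.074  0.843] vel [-0.01  0.07  1.22  1.15  0.   -0.02]
turn/row 0.0
[  0.6  24.1 -24.7]
```

View pics/s7.png

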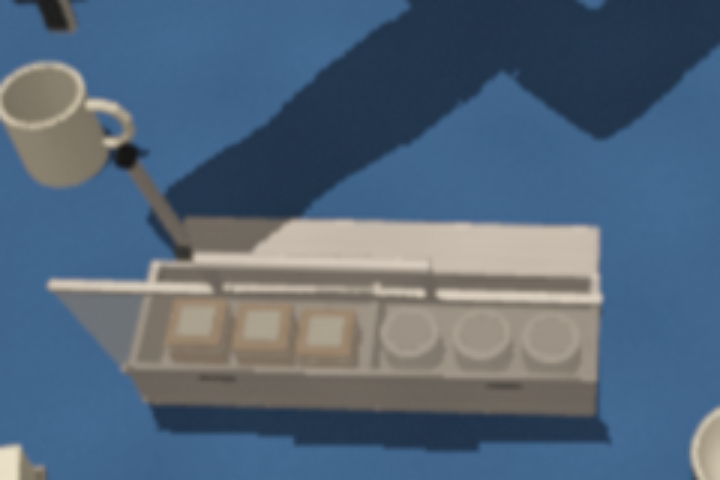

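The stay stands past upright, with its knob at crop (126,156). Three boxes and three tins lie flat in their own bays, and the mug hasn't moved.

Emit:
{"fn": "apply_moves", "kwargs": {
  "plan": [
    [0.2, -8, 15, -15, 0],
    [0.2, 0, 24, -25, 0],
    [0.2, 0, 24, -25, 0],
    [0.2, 0, 24, -25, 0],
    [0.2, 0, 24, -25, 0],
    [0.2, 0, 24, -25, 0],
    [0.2, 0, 24, -25, 0],
    [0.2, 0, 20, -20, 0],
    [0.2, 0, 0, 0, 0]
  ]
}}

```text
time_s: 38.95
eef_pos: [0.7003, -0.1298, 0.3901]
tool_rot: [0.527, 0.478, -0.47, 0.522]
force: [-0.4, -0.1, -0.4]
opening: 0.034
```

Run:
```python
from h import *
st(); tilt(); to(.711,-.127,.297)
n='scene'; im,d=cap(n); P=pts(n,d); m=(P[...,2]>.28)&(P[...,2]<.32)&(P[...,0]>.68)&(P[...,0]<.76)&(P[...,1]>-.22)&(P[...,1]<-.03); q=P[m]
print(len(q),np.median(q,0),q.min(0),q.max(0))
```

```text
[ 0.7003 -0.1298  0.3901] 0.003 open 0.034 t 38.95 F [-0.4 -0.1 -0.4] j6 1.26
toolx [ 0.1    0.013 -0.995] j [-0.314  0.606  0.907  1.781  0.044  1.255] vel [-0.01 -0.03 -0.03 -0.01 -0.01 -0.02]
turn/row 0.003
[93.7  1.3 -1.5]
471 [ 0.7176 -0.1238  0.2973] [ 0.7076 -0.2044  0.2807] [ 0.7224 -0.0441  0.3026]
```

Emit:
{"fn": "apply_moves", "kwargs": {
  "plan": [
    [0.2, 15, 1, -2, 0],
    [0.2, 15, 1, 0, 0],
    [0.2, 15, 0, 0, 0],
    [0.2, 15, 0, 0, 0],
    [0.2, 8, 0, 0, 0],
    [0.2, 0, 0, 0, 0]
  ]
}}

```text
time_s: 39.6
eef_pos: [0.7057, -0.1299, 0.3246]
tool_rot: [0.528, 0.476, -0.47, 0.523]
force: [0.1, 0.3, 0.2]
opening: 0.0338
```

Run:
```python
from h import *
st(); tilt(); to(.712,-.127,.297)
```

```text
[ 0.7057 -0.1299  0.3246] 0.001 open 0.0338 t 39.6 F [0.1 0.3 0.2] j6 1.26
toolx [ 0.105  0.01  -0.994] j [-0.311  0.556  0.628  1.546  0.042  1.26 ] vel [-0.01 -0.02  0.01  0.01 -0.   -0.  ]
turn/row 0.001
[28.2  3.4 -2.6]
```

Emit:
{"fn": "apply_moves", "kwargs": {
  "plan": [
    [0.2, 10, 2, -2, 0],
    [0.2, 10, 1, 0, 0],
    [0.2, 7, 0, 0, 0],
    [0.2, 1, 0, 0, 0],
    [1, 0, 0, 0, 0],
    [1, 0, 0, 0, 0],
    [1, 0, 0, 0, 0],
    [1, 0, 0, 0, 0]
  ],
  "squeeze": 30
}}

```text
time_s: 40.4
eef_pos: [0.712, -0.1281, 0.2968]
tool_rot: [0.528, 0.475, -0.47, 0.524]
force: [0.3, 0.2, -2.3]
opening: 0.0107
```

```bash
cat > arc2.py <<'E'
from h import *
from scipy.spatial.transform import Rotation as R
import sys
st(); tilt(); s,p,f=state(); A=R.from_quat(s['tool_rot']); hx,hz=.6655,.0605
gx,gz=p[0],p[2]+.001
a0=np.arctan2(gz-hz,hx-gx); print('angle',a0,'r',np.hypot(gz-hz,hx-gx))
end,n=float(sys.argv[1]),int(sys.argv[2]); a=np.linspace(a0,end,n+1); r=np.linspace(np.hypot(gz-hz,hx-gx),.239,n+1)
Q=np.c_[hx-r*np.cos(a),np.full(n+1,p[1]),hz+r*np.sin(a)]
print(A.inv().apply(np.diff(Q,axis=0)*1000).round(1))
E
python3 arc2.py 1.2 9
```

```text
[ 0.712  -0.1281  0.2968] 0.001 open 0.0107 t 40.4 F [ 0.3  0.2 -2.3] j6 1.27
toolx [ 0.106  0.01  -0.994] j [-0.306  0.557  0.553  1.468  0.041  1.266] vel [ 0.  0.  0.  0.  0. -0.]
angle 1.7641890864125926 r 0.24185211966425715
[[ -3.7 -14.7  -0. ]
 [ -2.8 -14.9  -0. ]
 [ -1.8 -15.   -0. ]
 [ -0.9 -15.1  -0. ]
 [  0.  -15.1  -0. ]
 [  1.  -15.   -0. ]
 [  1.9 -14.9   0. ]
 [  2.9 -14.7   0. ]
 [  3.8 -14.5   0. ]]
```

Emit:
{"fn": "apply_moves", "kwargs": {
  "plan": [
    [1, -4, -14, 0, 0],
    [1, -3, -15, 0, 0],
    [1, -2, -15, 0, 0],
    [1, -1, -15, 0, 0],
    [1, 0, -15, 0, 0],
    [1, 1, -15, 0, 0],
    [1, 2, -15, 0, 0],
    [1, 3, -15, 0, 0],
    [1, 4, -14, 0, 0]
  ]
}}

```text
time_s: 41.3
eef_pos: [0.5803, -0.128, 0.2879]
tool_rot: [0.531, 0.471, -0.465, 0.529]
force: [2.6, 0.6, -2.6]
opening: 0.0106
```

```bash
python3 arc2.py 0.75 7
```

```text
[ 0.5803 -0.128   0.2879] 0.003 open 0.0106 t 41.3 F [ 2.6  0.6 -2.6] j6 1.19
toolx [ 0.124  0.008 -0.992] j [-0.378  0.294  0.095  1.26   0.053  1.192] vel [-0.09 -0.24 -0.5  -0.27  0.01 -0.09]
angle 1.2136725066188532 r 0.24382407019912564
[[  4.9 -15.4  -0. ]
 [  5.9 -15.    0. ]
 [  6.9 -14.5   0. ]
 [  7.8 -14.    0. ]
 [  8.7 -13.4   0. ]
 [  9.5 -12.8   0. ]
 [ 10.3 -12.1   0. ]]
```

Emit:
{"fn": "apply_moves", "kwargs": {
  "plan": [
    [1, 5, -15, 0, 0],
    [1, 6, -15, 0, 0],
    [1, 7, -14, 0, 0],
    [1, 8, -14, 0, 0],
    [1, 9, -13, 0, 0],
    [1, 9, -13, 0, 0]
  ]
}}

```text
time_s: 41.9
eef_pos: [0.5004, -0.1278, 0.236]
tool_rot: [0.532, 0.468, -0.464, 0.531]
force: [2.1, -0.8, -2.0]
opening: 0.0106
```

```bash
python3 arc2.py 0.69 6
```

```text
[ 0.5004 -0.1278  0.236 ] 0.003 open 0.0106 t 41.9 F [ 2.1 -0.8 -2. ] j6 1.13
toolx [ 0.132  0.006 -0.991] j [-0.44   0.169 -0.217  1.067  0.061  1.13 ] vel [-0.11 -0.16 -0.5  -0.34  0.01 -0.11]
angle 0.8186309926264639 r 0.24166582747881105
[[ 3.4 -3.9  0. ]
 [ 3.5 -3.8  0. ]
 [ 3.6 -3.8  0. ]
 [ 3.6 -3.7  0. ]
 [ 3.7 -3.6  0. ]
 [ 3.8 -3.5  0. ]]
```

Emit:
{"fn": "apply_moves", "kwargs": {
  "plan": [
    [1, 3, -4, 0, 0],
    [1, 3, -4, 0, 0],
    [1, 3, -3, 0, 0],
    [1, 3, -3, 0, 0],
    [1, 0, 0, 0, 0]
  ]
}}

```text
time_s: 42.4
eef_pos: [0.4873, -0.1278, 0.2223]
tool_rot: [0.533, 0.468, -0.464, 0.532]
force: [-0.4, 1.1, 0.1]
opening: 0.0105
```

```bash
python3 arc2.py 0.68 3
```

```text
[ 0.4873 -0.1278  0.2223] 0.003 open 0.0105 t 42.4 F [-0.4  1.1  0.1] j6 1.12
toolx [ 0.133  0.005 -0.991] j [-0.453  0.154 -0.275  1.025  0.063  1.119] vel [0.   0.   0.02 0.01 0.   0.  ]
angle 0.7402014757148957 r 0.24140469113059287
[[ 3.8 -3.2  0. ]
 [ 3.8 -3.1  0. ]
 [ 3.9 -3.   0. ]]
```

Emit:
{"fn": "apply_moves", "kwargs": {
  "plan": [
    [1, 3, -2, 0, 0],
    [1, 3, -2, 0, 0],
    [1, 3, -2, 0, 0],
    [1, 0, 0, 0, 0]
  ]
}}

```text
time_s: 42.8
eef_pos: [0.4826, -0.1279, 0.2164]
tool_rot: [0.533, 0.466, -0.463, 0.533]
force: [1.9, 3.1, 3.0]
opening: 0.0108
```

```bash
python3 arc2.py 0.68 3
```

```text
[ 0.4826 -0.1279  0.2164] 0.003 open 0.0108 t 42.8 F [1.9 3.1 3. ] j6 1.11
toolx [ 0.136  0.003 -0.991] j [-0.457  0.147 -0.3    1.002  0.063  1.114] vel [ 0.   -0.01  0.02  0.01  0.01  0.  ]
angle 0.7090285323707398 r 0.2409646255115017
[[ 2.  -1.3  0. ]
 [ 2.  -1.3  0. ]
 [ 2.1 -1.2  0. ]]
```

Emit:
{"fn": "apply_moves", "kwargs": {
  "plan": [
    [1, 2, -1, 0, 0],
    [1, 0, 0, 0, 0],
    [0.3, 0, 0, 0, 0],
    [0.3, 0, 0, 0, 0],
    [0.3, 0, 0, 0, 0],
    [0.3, -10, 1, 0, 0],
    [0.3, -20, 2, 0, 0],
    [0.3, -40, 0, 0, 0],
    [0.3, -40, -10, 0, 0],
    [0.3, -20, -40, 0, 0],
    [0.3, 0, -40, 0, 0],
    [0.3, 0, 0, 0, 0]
  ]
}}

```text
time_s: 44.0
eef_pos: [0.376, -0.1284, 0.3414]
tool_rot: [0.532, 0.465, -0.462, 0.535]
force: [1.2, 0.0, -0.0]
opening: 0.0295
```

Run:
```python
from h import *
st()
n='scene'; im,d=cap(n); cv2.imwrite('pics/s8.png',cv2.resize(im[150:330,130:450,::-1],(800,450)))
P=pts(n,d); m=(abs(P[...,1]+.1238)<.06)&(P[...,0]>.44)&(P[...,0]<.68)&(P[...,2]>.07)&(P[...,2]<.24); q=P[m]
k=np.polyfit(q[:,0],q[:,2],1); print(len(q),'slope angle',np.arctan(-k[0]), q[q[:,2].argmax()])
```

```text
[ 0.376  -0.1284  0.3414] 0.006 open 0.0295 t 44.0 F [ 1.2  0.  -0. ] j6 0.98
3743 slope angle 0.6982142894083514 [ 0.4899 -0.1487  0.2244]
```

View pics/s8.png

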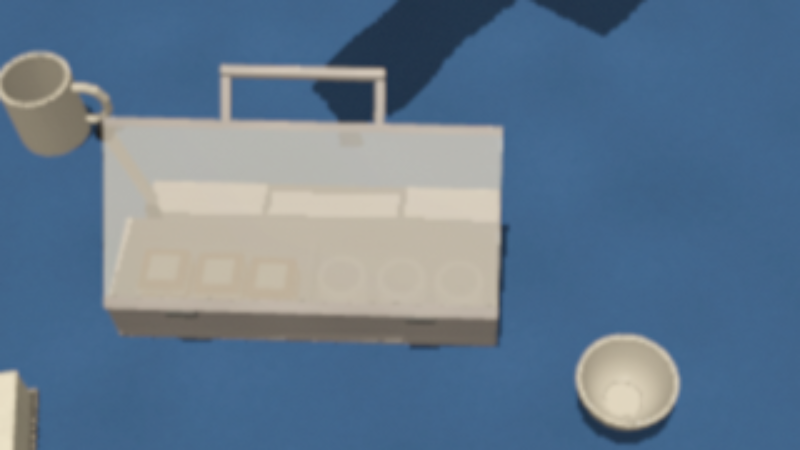

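The cover rests half open on the stay. Its measured angle is 0.698 rad, the stay runs from crop (155,210) up to (110,130), and all six items lie flat beneath. The gripper is clear, so I'm handing in.

```bash
python3 -c "
from workcell import close_job; print(close_job())"
```

```text
the job is handed in; nothing more can be done
None
```

The breakfast case is set up and the job is handed in at about 44 s of the 210 s allowed; `close_job` gives no verdict, so I can't confirm a pass.

- **What I did:** I swung the cover back against its stop and put both jam tins in the left bay and both butter boxes in the right, each with the one already there. I then flipped the stay up to its stop and lowered the cover onto it.
- **Last checks:** The cover measured 0.698 rad by depth camera (allowed 0.58 to 0.80). The last picture showed the stay up, and three boxes and three tins flat in their own bays. The mug and sugar bowl looked untouched, and the gripper was empty and clear. The bottle was outside that picture; it last looked in place before the second box was moved.
- **What went off plan:**
    - One box was knocked about 3 cm aside, so I measured it again before gripping it.
    - The tool slowly tilted to about 0.13 rad over the run, which the moves could not correct; I allowed for it when placing.
    - The two cameras disagreed by about 4 mm in x throughout, so I mostly used values between the two.

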